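# Kit matching bass machine heads and hang the carrier

### The arm

A 6-joint arm with a two-finger parallel gripper is mounted at the origin on the work surface. World frame = base frame: x ahead of the robot, y to its left, z up, the work surface at z = 0. Lengths are in m, angles in rad, forces in N, time in s.
With the tool pointing down it reaches from about 0.3 to 0.95 m from the base axis. Payload 3.1 kg.
Tool frame: the origin (TCP) lies on the centre line of the jaws, within the pads' length; the fingertips stand 22 mm ahead of it and the grasp point (between the pads) lies 3 mm ahead of it; z points along the fingers, y is the line along which they close (so a half turn about z gives the same grasp; the last joint's range is limited). The gripper opens to 85 mm and grips with 20 to 120 N. Pads are 22 mm wide; open, the fingers measure 114 mm over their backs; the gripper's body (76 mm by 85 mm) begins 54 mm behind the grasp point. The pads swing forward as they close: fully open they stand 13 mm farther back than shut.
Start: joints at [-1.303, 0.308, 1.634, -0, 1.2, -0.07], TCP at [0.207, -0.59, 0.253] pointing down, gripper open.
Joint ranges: [-3.06, 3.06], [-0.79, 1.96], [0.05, 2.63], [-1.19, 4.34], [0.05, 2.64], [-2.94, 2.94]. Speed limits (rad/s): [2.79, 2.79, 3.14, 3.14, 3.14, 3.14].

### API

Orientations are given as a rotation vector (axis times angle).
In Python, from workcell import state, read_camera, camera_model, sign_off gives the robot as it stands.
- The arm moves only by the tool apply_moves, never from a script. Its argument "motion" is a list of rows, each an object of numbers: "x", "y", "z": the shift along the tool's x, y, z in m; "ax", "ay", "az": the turn, a rotation vector about the tool's x, y, z in rad. In form: [{"x": .., "y": .., "z": .., "ax": .., "ay": .., "az": ..}, ...]. A call has 1 to 20 rows; each row is the pose to reach, as a shift and turn from the pose commanded when the call began, along the tool's axes at that moment; what a row does not reach only later rows make up. A row lasts 1/12 s, in which the tool goes at most 41.7 mm and 7.16 degrees, less where a joint would pass 70% of its speed; a pose out of reach is approached as far as the arm can. A call with a gripper value outside its range is refused whole. "claw" is the finger opening in m, from 0 to 0.0854, set as the call begins (left out, the last holds). The fingers move at their own pace and stop on an object; "grip_force" is the grip in N (left out, the last holds). Time passes only in rows, so rows that repeat a pose let the fingers close. It gives the time, the measured TCP pose, the force, the opening and the grip force at its end, in the units of the state.
- state(): the state, without advancing time (a new reading comes with each control period).
- read_camera(name): name is "scene" or "side" or "wrist"; returns the picture (384x512x3 uint8, red, green, blue); there is no depth.
- camera_model(name): a dict with "mtx" (3x3 intrinsics, pixels), "T" (4x4, takes a point from camera to world coordinates); the wrist camera has in their place "tool_from_camera" (4x4, takes a point from camera to tool coordinates, whose origin is the TCP and whose axes are the flange's). Camera axes: x right, y down, z forward; pixel columns grow to the right and rows downward; lengths in m; the calibration is good to about 2 mm. A picture is of the moment at which its call begins: read the wrist's pose just before it. camera_model takes no time and is no camera call.
- sign_off(): hands the job in; it is judged then, once.
The state is a dict: "time": time; "joint_positions": joint angles; "joint_vel": joint speeds; "effort": joint torques, N m; "position": TCP position; "tool_rot": TCP orientation; "wrist_force": force on the tool from outside, world axes, zero at the start; "moment": the same for the moment, N m; "grip_width": finger opening in m; "gripper_force": force on a finger pad.
Only numpy, scipy, OpenCV 4.12 (cv2) and the standard library are available. Lean on these libraries where they do the work, as an engineer would, in place of code of your own. Each camera call takes 0.05 s, during which the arm holds its last target. There are 200 camera calls.

### The job

Load the carrier's tray with every machine head from the bins whose key has the same shape as the sample on the blue card, and no others, then lay that sample in with them; share the heads between the two sides so that the tray hangs level. Then hook the carrier onto the rail at the green band and, without lifting it off, slide it along until its hook is centred on the red band and let it hang there. Leave the samples on the white card, the polish bottle and the screwdriver alone.

Things in the scene. Friction and masses are not known exactly. Their poses are not given: they have to be found in the camera images.
- clover1_c (a point): Loose chrome bass machine head, 60 g: housing 28 x 28 x 14 mm; on it an upright round post 14 mm in diameter, top 46 mm above the underside (grip this); flat key to +x, 3 to 11 mm above the underside: clover-leaf key: three lobes of 18 mm diameter, two side by side 40 mm from the post axis and 11.5 mm to either side, one 50 mm out. Point: on the post axis, 23 mm above the underside. Lies in a bin; may be absent.
- clover2_c (a point): Loose chrome bass machine head, 60 g: housing 28 x 28 x 14 mm; on it an upright round post 14 mm in diameter, top 46 mm above the underside (grip this); flat key to +x, 3 to 11 mm above the underside: clover-leaf key: three lobes of 18 mm diameter, two side by side 40 mm from the post axis and 11.5 mm to either side, one 50 mm out. Point: on the post axis, 23 mm above the underside. Lies in a bin; may be absent.
- clover3_c (a point): Loose chrome bass machine head, 60 g: housing 28 x 28 x 14 mm; on it an upright round post 14 mm in diameter, top 46 mm above the underside (grip this); flat key to +x, 3 to 11 mm above the underside: clover-leaf key: three lobes of 18 mm diameter, two side by side 40 mm from the post axis and 11.5 mm to either side, one 50 mm out. Point: on the post axis, 23 mm above the underside. Lies in a bin; may be absent.
- round1_c (a point): Loose chrome bass machine head, 60 g: housing 28 x 28 x 14 mm; on it an upright round post 14 mm in diameter, top 46 mm above the underside (grip this); flat key to +x, 3 to 11 mm above the underside: round disc key of 28 mm diameter, centred 43 mm from the post axis. Point: on the post axis, 23 mm above the underside. Lies in a bin; may be absent.
- round2_c (a point): Loose chrome bass machine head, 60 g: housing 28 x 28 x 14 mm; on it an upright round post 14 mm in diameter, top 46 mm above the underside (grip this); flat key to +x, 3 to 11 mm above the underside: round disc key of 28 mm diameter, centred 43 mm from the post axis. Point: on the post axis, 23 mm above the underside. Lies in a bin; may be absent.
- round3_c (a point): Loose chrome bass machine head, 60 g: housing 28 x 28 x 14 mm; on it an upright round post 14 mm in diameter, top 46 mm above the underside (grip this); flat key to +x, 3 to 11 mm above the underside: round disc key of 28 mm diameter, centred 43 mm from the post axis. Point: on the post axis, 23 mm above the underside. Lies in a bin; may be absent.
- bar1_c (a point): Loose chrome bass machine head, 60 g: housing 28 x 28 x 14 mm; on it an upright round post 14 mm in diameter, top 46 mm above the underside (grip this); flat key to +x, 3 to 11 mm above the underside: T-shaped key: a straight bar 46 mm across by 11 mm, 40 mm from the post axis. Point: on the post axis, 23 mm above the underside. Lies in a bin; may be absent.
- bar2_c (a point): Loose chrome bass machine head, 60 g: housing 28 x 28 x 14 mm; on it an upright round post 14 mm in diameter, top 46 mm above the underside (grip this); flat key to +x, 3 to 11 mm above the underside: T-shaped key: a straight bar 46 mm across by 11 mm, 40 mm from the post axis. Point: on the post axis, 23 mm above the underside. Lies in a bin; may be absent.
- bar3_c (a point): Loose chrome bass machine head, 60 g: housing 28 x 28 x 14 mm; on it an upright round post 14 mm in diameter, top 46 mm above the underside (grip this); flat key to +x, 3 to 11 mm above the underside: T-shaped key: a straight bar 46 mm across by 11 mm, 40 mm from the post axis. Point: on the post axis, 23 mm above the underside. Lies in a bin; may be absent.
- sample_clover_c (a point): Loose sample, identical to clover1, lying post-up with its key roughly to +x on the blue card (if it is today's sample) or on the white card (if not). Point: on the post axis, 23 mm above the underside.
- sample_round_c (a point): Loose sample, identical to round1, lying post-up with its key roughly to +x on the blue card (if it is today's sample) or on the white card (if not). Point: on the post axis, 23 mm above the underside.
- sample_bar_c (a point): Loose sample, identical to bar1, lying post-up with its key roughly to +x on the blue card (if it is today's sample) or on the white card (if not). Point: on the post axis, 23 mm above the underside.
- bin0: One of three fixed shallow yellow bins side by side, 270 (x) x 86 (y) x 20 mm high, walls and floor 4 mm; origin at the centre of its underside. Each holds up to three heads of mixed shapes in a row along x, 85 mm apart as built, keys roughly to +x.
- blue_card_c (a point): Centre of the top of the blue card, 110 (x) x 75 (y) x 3 mm, fixed on the bench beside the bins; today's sample lies on it (its post about 20 mm from this point). The white card with the other two lies farther off.
- carrier: Loose carrier, about 0.45 kg, standing on the bench: open grey tray 120 (x) x 250 (y) x 22 mm high, walls and floor 4 mm. From the middle of its -x wall a steel stem 50 mm wide rises and bends over to +x into an inverted-V hook, open downwards, with an orange grip tab on top. Origin: centre of the tray's underside.
- carrier_tray (a point): Centre of the tray's inner floor, 4 mm above the carrier's underside; axes are the carrier's. Hook and tab overhang only the middle: the tray is open from above 95 mm to either side along y. Four heads fit, posts at x = -28 and +28 mm, y = -95 and +95 mm, keys pointing inwards along y.
- carrier_hook (a point): Where the rail's axis lies in the hook when it hangs: 26 mm to -x of the tray centre, 156 mm above the underside, 9 mm below the inner apex. The V is 50 mm wide (y), sides sloped 40 degrees; its free lip ends 23 mm to +x and 10 mm below this point, so lift this point over 17 mm above the rail axis to pass over it, coming from -x. The stem is 33 mm to -x.
- carrier_tab (a point): Centre of the orange grip tab, 10 mm thick along the carrier's x, 40 mm wide along its y, reaching 22 mm above and 20 mm below this point; 193 mm above the carrier's underside, right above the hook point. Grip it across its thickness, from above.
- rail: Fixed steel rail; origin on the bench straight below the rail's middle. The bar is round, 14 mm in diameter, 460 mm long, along this body's y, axis 190 mm above the bench. Arms at its two ends lead back 130 mm to +x to two posts; the bar between them is free from the front, above and below. The hung tray hangs 34 mm clear of the bench.
- rail_mid (a point): Middle of the rail, on its axis; y runs along the rail.
- green_band_c (a point): Centre of the green band round the rail (24 mm wide, with a small green tab behind; no obstacle), on the rail's axis.
- red_band_c (a point): Centre of the red band round the rail (24 mm wide, with a small red tab behind; no obstacle), on the rail's axis.
- polish: Bystander: amber bottle of polish, 52 mm in diameter, 130 mm high, standing behind the work; origin under its centre.
- screwdriver: Bystander: screwdriver with a green handle lying behind the work; origin under its middle.
Things that resemble listed ones, but are neither listed nor needed, are in the scene too. What is shaped like the part that bears bar2_c but yellow is not meant. What is shaped like the part that bears round1_c but pink is not meant.

How it is judged:
By the outcome, as a careful person would: the job done as asked, in the order asked, and still so for the second after the job is handed in, with the robot touching nothing.
Of clover1, clover2, clover3 only 2 to 3 are there at a start; the rules pass over those that are not, and their reading is None.
Of round1, round2, round3 only 2 to 3 are there at a start; the rules pass over those that are not, and their reading is None.
Of bar1, bar2, bar3 only 2 to 3 are there at a start; the rules pass over those that are not, and their reading is None.
At some moment in a run one of clover1, clover2, clover3, round1, round2, round3, bar1, bar2, bar3 may be knocked a few centimetres aside while the robot is not near it.
It also fails if it takes over 208 s, if anything falls off the work surface, if the arm or the gripper's body presses on something with over 40 N, if the wrist force passes 120 N, or if a joint passes its speed limit or range.

## Working session

There is one attempt and no reset: what is moved stays moved. The work goes in short steps, Python scripts to look and compute and a tool call to move; the robot and the scene stay as the last step left them, time stands still between calls to the robot, and variables do not carry over. Pictures are saved under pics/ and viewed, at most 14 in all, crops included, and the job is handed in when it is done.

Besides the shell and the picture viewer there is one more tool, called after "Call:" in YAML: its name, and indented under it one key for each argument. apply_moves: Moves the arm, as the interface text tells. Its arguments: {"type":"object","properties":{"motion":{"type":"array"},"claw":{"type":"number"},"grip_force":{"type":"number"}},"required":["motion"]}

```bash
mkdir -p pics; ls
python3 - <<'E'
from workcell import *
import cv2,numpy as np
s=state();print(s)
for n in("scene","side","wrist"):
    im=read_camera(n);cv2.imwrite(f"pics/{n}0.png",im[:,:,::-1]);m=camera_model(n)
    print(n,{k:np.round(v,3).tolist() for k,v in m.items()})
E
```

```text
pics
{'time': 0.0, 'joint_positions': array([-1.30271194e+00,  3.09018754e-01,  1.63520068e+00, -8.25597879e-06,
        1.19968001e+00, -6.96592564e-02]), 'joint_vel': array([-0.00011814, -0.00022692,  0.00053639,  0.00176235, -0.00208093,
        0.00027061]), 'effort': array([-1.75315949e-04, -4.15254486e+01, -2.76666856e+01, -2.70901091e-04,
        1.01870176e-02, -1.05343941e-05]), 'position': array([ 0.20689027, -0.58894463,  0.25203171]), 'tool_rot': array([-3.09464066e+00, -5.27627475e-01,  3.70657157e-04]), 'wrist_force': array([-0.28532261, -0.22584759, -0.66788418]), 'moment': array([-0.01362397,  0.01614234, -0.00589793]), 'gripper_force': 0.0, 'grip_width': 0.08509671781079511}
scene {'mtx': [[411.948, 0.0, 257.398], [0.0, 411.948, 193.672], [0.0, 0.0, 1.0]], 'T': [[0.661, 0.439, -0.609, 1.292], [0.751, -0.369, 0.548, -0.587], [0.016, -0.82, -0.573, 0.831], [0.0, 0.0, 0.0, 1.0]]}
side {'mtx': [[478.664, 0.0, 248.944], [0.0, 478.664, 196.629], [0.0, 0.0, 1.0]], 'T': [[-0.979, -0.135, 0.155, 0.341], [-0.205, 0.557, -0.805, 1.177], [0.023, -0.82, -0.572, 0.88], [0.0, 0.0, 0.0, 1.0]]}
wrist {'mtx': [[303.75, 0.0, 261.687], [0.0, 303.75, 196.177], [0.0, 0.0, 1.0]], 'tool_from_camera': [[0.0, -0.946, -0.324, 0.084], [1.0, 0.0, 0.0, -0.001], [-0.0, -0.324, 0.946, -0.121], [0.0, 0.0, 0.0, 1.0]]}
```

View pics/scene0.png

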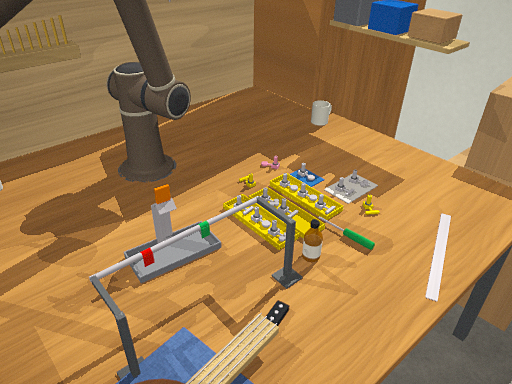

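View pics/side0.png

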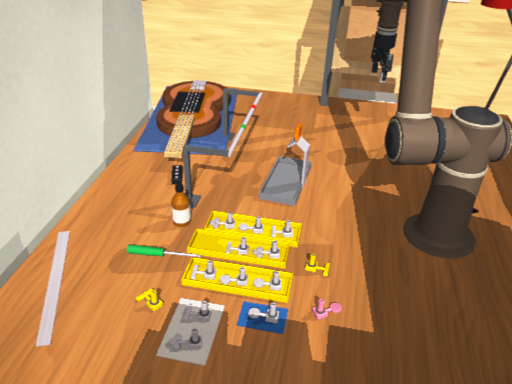

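The scene view shows the rail with red (148,257) and green (205,229) bands, the carrier (165,235), three bins (275,205), the blue card (307,176) and the white card (350,187). The side view shows bins at about (240,255), the blue card (262,317) with what looks like a round key, and the carrier (287,175).

```bash
cat > h.py <<'E'
from workcell import *
import cv2,numpy as np
from scipy.spatial.transform import Rotation as R
def cam(n):
    m=camera_model(n)
    if n!="wrist": return np.array(m["mtx"]),np.array(m["T"])
    s=state();T=np.eye(4);T[:3,:3]=R.from_rotvec(s["tool_rot"]).as_matrix();T[:3,3]=s["position"]
    return np.array(m["mtx"]),T@np.array(m["tool_from_camera"])
def ray(c,u,v):
    K,T=c;d=T[:3,:3]@np.linalg.solve(K,[u,v,1]);return T[:3,3],d/np.linalg.norm(d)
def onz(c,u,v,z):
    o,d=ray(c,u,v);return o+d*(z-o[2])/d[2]
def tri(rs):
    A=sum(np.eye(3)-np.outer(d,d) for o,d in rs);b=sum((np.eye(3)-np.outer(d,d))@o for o,d in rs)
    return np.linalg.solve(A,b)
def proj(c,p):
    K,T=c;q=K@(T[:3,:3].T@(np.array(p)-T[:3,3]));return q[:2]/q[2]
def snap(n,f):
    c=cam(n);im=read_camera(n)[:,:,::-1].copy();cv2.imwrite("pics/"+f,im);return c,im
def totool(p,yaw=None):
    """world target TCP -> shift in tool axes now; yaw = wanted world direction of tool x"""
    s=state();M=R.from_rotvec(s["tool_rot"]);out=[M.as_matrix().T@(np.array(p)-s["position"])]
    if yaw is not None:
        W=np.array([[np.cos(yaw),np.sin(yaw),0],[np.sin(yaw),-np.cos(yaw),0],[0,0,-1]])
        out.append((M.inv()*R.from_matrix(W)).as_rotvec())
    return [np.round(o,4) for o in out]
E
python3 - <<'E'
from h import *
S=cam("side");C=cam("scene")
for nm,u,v,z in [("blue",262,317,.003),("white",192,331,.003),("bin near L",183,282,.02),("near R",291,297,.02),("far L",208,213,.02),("far R",300,228,.02),("tray",285,183,.0)]:
    print(nm,onz(S,u,v,z).round(3))
for nm,p in [("green",(205,229)),("red",(148,257)),("e1",(97,278)),("e2",(256,198))]:
    print(nm,onz(C,*p,.19).round(3))
print("tab",tri([ray(C,163,194),ray(S,298,131)]).round(3))
a=cv2.imread("pics/side0.png")[195:365,120:350];cv2.imwrite("pics/c1.png",cv2.resize(a,None,fx=3.4,fy=3.4,interpolation=cv2.INTER_CUBIC))
print(state()["joint_positions"],R.from_rotvec(state()["tool_rot"]).as_matrix().round(2))
E
```

```text
blue [0.447 0.421 0.003]
white [0.595 0.497 0.003]
bin near L [0.658 0.369 0.02 ]
near R [0.388 0.358 0.02 ]
far L [0.675 0.079 0.02 ]
far R [0.399 0.087 0.02 ]
tray [ 0.478 -0.168  0.   ]
green [ 0.641 -0.169  0.19 ]
red [ 0.638 -0.321  0.19 ]
e1 [ 0.625 -0.432  0.19 ]
e2 [0.623 0.01  0.19 ]
tab [ 0.452 -0.173  0.195]
[-1.30271755e+00  3.08869848e-01  1.63487246e+00  8.94805372e-06
  1.19970345e+00 -6.97248054e-02] [[ 0.94  0.33 -0.  ]
 [ 0.33 -0.94  0.  ]
 [ 0.   -0.   -1.  ]]
```

View pics/c1.png

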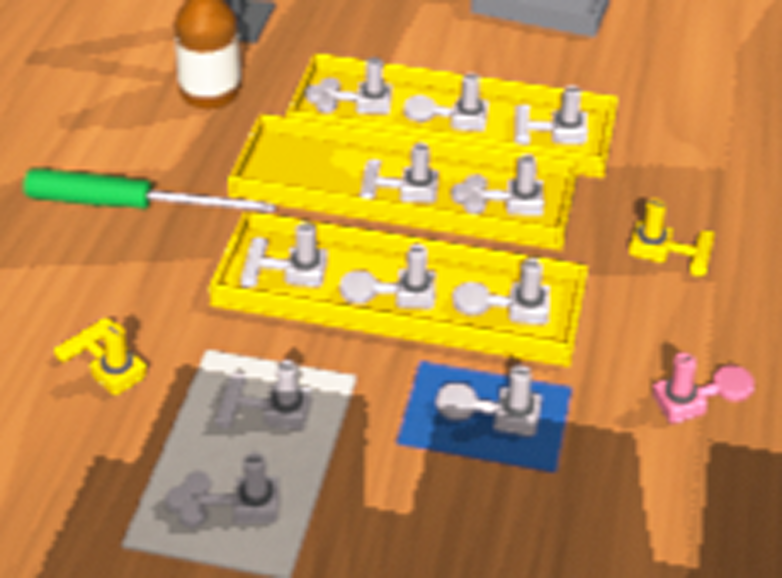

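Today's sample is round: there is one round head in the far bin (middle) and two in the near bin (middle and nearest the robot). The pink and yellow ones are decoys. I'll move to a close look over the bins.

Run:
```python
from h import *
print(totool([.45,.25,.40],np.pi))
```

```text
[array([ 0.5074, -0.7114, -0.1463]), array([-2.0000e-04, -2.6000e-03, -2.8038e+00])]
```

Call:
apply_moves:
  motion:
    - {"x": 0,"y": 0,"z": -0.14,"az": -0.1}
    - {"x": 0.02,"y": -0.03,"z": -0.146,"az": -0.2}
    - {"x": 0.04,"y": -0.06,"z": -0.146,"az": -0.3}
    - {"x": 0.507,"y": -0.711,"z": -0.146,"az": -2.8}
    - {"x": 0.507,"y": -0.711,"z": -0.146,"az": -2.8}
    - {"x": 0.507,"y": -0.711,"z": -0.146,"az": -2.8}
    - {"x": 0.507,"y": -0.711,"z": -0.146,"az": -2.8}
    - {"x": 0.507,"y": -0.711,"z": -0.146,"az": -2.8}
    - {"x": 0.507,"y": -0.711,"z": -0.146,"az": -2.8}
    - {"x": 0.507,"y": -0.711,"z": -0.146,"az": -2.8}
    - {"x": 0.507,"y": -0.711,"z": -0.146,"az": -2.8}
    - {"x": 0.507,"y": -0.711,"z": -0.146,"az": -2.8}
    - {"x": 0.507,"y": -0.711,"z": -0.146,"az": -2.8}
    - {"x": 0.507,"y": -0.711,"z": -0.146,"az": -2.8}
    - {"x": 0.507,"y": -0.711,"z": -0.146,"az": -2.8}
    - {"x": 0.507,"y": -0.711,"z": -0.146,"az": -2.8}
    - {"x": 0.507,"y": -0.711,"z": -0.146,"az": -2.8}
    - {"x": 0.507,"y": -0.711,"z": -0.146,"az": -2.8}
    - {"x": 0.507,"y": -0.711,"z": -0.146,"az": -2.8}
    - {"x": 0.507,"y": -0.711,"z": -0.146,"az": -2.8}
  claw: 0.04
  grip_force: 40

```text
validation failed for argument at $.mo...
```

Run:
```python
from h import *
s=state();print(s["time"],s["position"],s["joint_positions"].round(2),totool([.45,.25,.40],np.pi))
```

```text
0.15 [ 0.20693748 -0.58911181  0.2522808 ] [-1.3   0.31  1.63  0.    1.2  -0.07] [array([ 0.5074, -0.7114, -0.1463]), array([-2.0000e-04, -2.6000e-03, -2.8038e+00])]
```

Call:
apply_moves:
  motion:
    - {"x": 0,"y": 0,"z": -0.04,"ax": 0,"ay": 0,"az": -0.1}
    - {"x": 0,"y": 0,"z": -0.08,"ax": 0,"ay": 0,"az": -0.2}
    - {"x": 0,"y": 0,"z": -0.12,"ax": 0,"ay": 0,"az": -0.3}
    - {"x": 0.507,"y": -0.711,"z": -0.146,"ax": 0,"ay": 0,"az": -2.8}
    - {"x": 0.507,"y": -0.711,"z": -0.146,"ax": 0,"ay": 0,"az": -2.8}
    - {"x": 0.507,"y": -0.711,"z": -0.146,"ax": 0,"ay": 0,"az": -2.8}
    - {"x": 0.507,"y": -0.711,"z": -0.146,"ax": 0,"ay": 0,"az": -2.8}
    - {"x": 0.507,"y": -0.711,"z": -0.146,"ax": 0,"ay": 0,"az": -2.8}
    - {"x": 0.507,"y": -0.711,"z": -0.146,"ax": 0,"ay": 0,"az": -2.8}
    - {"x": 0.507,"y": -0.711,"z": -0.146,"ax": 0,"ay": 0,"az": -2.8}
    - {"x": 0.507,"y": -0.711,"z": -0.146,"ax": 0,"ay": 0,"az": -2.8}
    - {"x": 0.507,"y": -0.711,"z": -0.146,"ax": 0,"ay": 0,"az": -2.8}
    - {"x": 0.507,"y": -0.711,"z": -0.146,"ax": 0,"ay": 0,"az": -2.8}
    - {"x": 0.507,"y": -0.711,"z": -0.146,"ax": 0,"ay": 0,"az": -2.8}
    - {"x": 0.507,"y": -0.711,"z": -0.146,"ax": 0,"ay": 0,"az": -2.8}
    - {"x": 0.507,"y": -0.711,"z": -0.146,"ax": 0,"ay": 0,"az": -2.8}
    - {"x": 0.507,"y": -0.711,"z": -0.146,"ax": 0,"ay": 0,"az": -2.8}
    - {"x": 0.507,"y": -0.711,"z": -0.146,"ax": 0,"ay": 0,"az": -2.8}
    - {"x": 0.507,"y": -0.711,"z": -0.146,"ax": 0,"ay": 0,"az": -2.8}
    - {"x": 0.507,"y": -0.711,"z": -0.146,"ax": 0,"ay": 0,"az": -2.8}
  claw: 0.04
  grip_force: 40

```text
time: 1.82
position: [0.4036, 0.0926, 0.3944]
tool_rot: [0.581, 3.087, -0.0]
wrist_force: [0.4, 0.5, -0.0]
grip_width: 0.04
gripper_force: 0.0
```

Run:
```python
from h import *
s=state();print(s["time"],s["position"],s["joint_positions"].round(2),totool([.45,.25,.40],np.pi))
```

```text
1.8167 [0.40364433 0.09264303 0.39442973] [ 0.12 -0.23  1.91 -0.    1.46 -1.08] [array([ 0.014 ,  0.1634, -0.0056]), array([-0.    ,  0.0007, -0.372 ])]
```

Call:
apply_moves:
  motion:
    - {"x": 0.014,"y": 0.163,"z": -0.005,"ax": 0,"ay": 0,"az": -0.372}
    - {"x": 0.014,"y": 0.163,"z": -0.005,"ax": 0,"ay": 0,"az": -0.372}
    - {"x": 0.014,"y": 0.163,"z": -0.005,"ax": 0,"ay": 0,"az": -0.372}
    - {"x": 0.014,"y": 0.163,"z": -0.005,"ax": 0,"ay": 0,"az": -0.372}
    - {"x": 0.014,"y": 0.163,"z": -0.005,"ax": 0,"ay": 0,"az": -0.372}
    - {"x": 0.014,"y": 0.163,"z": -0.005,"ax": 0,"ay": 0,"az": -0.372}
    - {"x": 0.014,"y": 0.163,"z": -0.005,"ax": 0,"ay": 0,"az": -0.372}
    - {"x": 0.014,"y": 0.163,"z": -0.005,"ax": 0,"ay": 0,"az": -0.372}

```text
time: 2.48
position: [0.4508, 0.246, 0.3991]
tool_rot: [-0.012, -3.141, 0.001]
wrist_force: [0.4, -0.2, -0.6]
grip_width: 0.0404
gripper_force: 0.0
```

Run:
```python
from h import *
s=state();print(s["time"],s["position"],totool([.45,.25,.40],np.pi))
c,im=snap("wrist","w1.png");np.savez("w1.npz",K=c[0],T=c[1])
cv2.imwrite("pics/w1b.png",cv2.resize(im,(768,576),interpolation=cv2.INTER_CUBIC))
```

```text
2.4833 [0.45079611 0.24596112 0.39914475] [array([ 0.0008,  0.004 , -0.0009]), array([-0.0007, -0.0006, -0.0079])]
```

View pics/w1b.png

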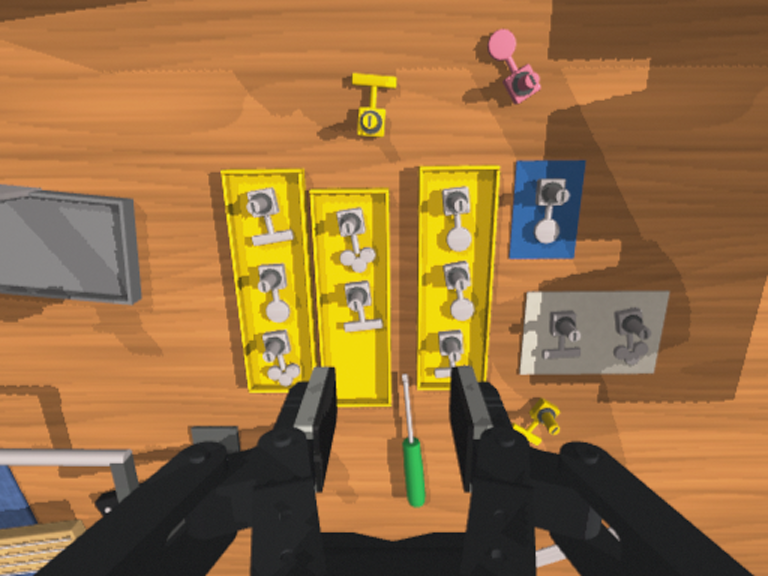

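The wrist view confirms round keys at (278,309) in the far bin, (459,238) and (461,308) in the near bin and (546,231) on the blue card (768-wide picture). I'll zoom in on those four.

Run:
```python
from h import *
im=cv2.imread("pics/w1.png")
cs=[(183,195),(306,145),(306,192),(366,141)]
m=[cv2.resize(im[y-25:y+25,x-25:x+25],(400,300) if 0 else (300,300),interpolation=cv2.INTER_CUBIC) for x,y in cs]
cv2.imwrite("pics/z1.png",np.vstack([np.hstack(m[:2]),np.hstack(m[2:])]))
```

```text
(no output)
```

View pics/z1.png

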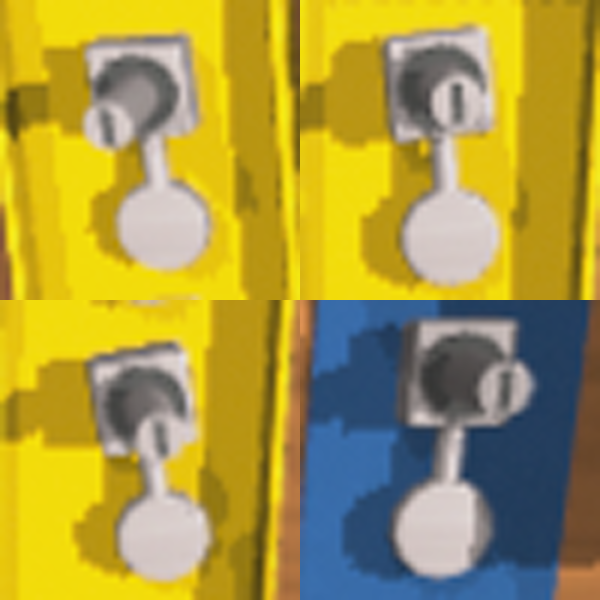

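Post tops and key discs read off the mosaic: A (108,127)/(163,225), B (155,102)/(150,238), C (158,137)/(163,235), D (205,88)/(138,230) in each 300-pixel tile.

Run:
```python
from h import *
w=np.load("w1.npz");c=(w["K"],w["T"])
D=dict(A=((183,195),(108,127),(163,225),.004),B=((306,145),(155,102),(150,238),.004),C=((306,192),(158,137),(163,235),.004),D=((366,141),(205,88),(138,230),.003))
for k,((x,y),p,q,f) in D.items():
    P=onz(c,x-25.4+p[0]/6,y-25.4+p[1]/6,f+.046);Q=onz(c,x-25.4+q[0]/6,y-25.4+q[1]/6,f+.011);d=Q-P
    print(k,P.round(4),"len",np.hypot(*d[:2]).round(4),"yaw",np.arctan2(d[1],d[0]).round(3))
# carrier, from scene+side: bands via colour
S=cam("side");C=cam("scene")
def blob(f,lo,hi):
    h=cv2.cvtColor(cv2.imread(f),cv2.COLOR_BGR2HSV);m=cv2.inRange(h,lo,hi);n,l,st,ce=cv2.connectedComponentsWithStats(m)
    return [(ce[i].round(1).tolist(),st[i].tolist()) for i in range(1,n) if st[i][4]>25]
for n in("scene0","side0"):
    f=f"pics/{n}.png";print(n,"red",blob(f,(0,200,150),(4,255,255)),"grn",blob(f,(55,120,80),(80,255,255)),"orange",blob(f,(8,215,180),(14,255,255)))
```

```text
A [0.5178 0.1062 0.05  ] len 0.0419 yaw 0.066
B [0.4321 0.3155 0.05  ] len 0.043 yaw 0.12
C [0.5171 0.3197 0.05  ] len 0.0424 yaw 0.192
D [0.4235 0.4195 0.049 ] len 0.0432 yaw -0.037
scene0 red [([147.4, 256.5], [141, 248, 13, 19, 148])] grn [([204.3, 228.5], [198, 221, 12, 17, 127]), ([358.6, 238.5], [343, 228, 31, 22, 254])] orange []
side0 red [([503.0, 3.9], [493, 0, 19, 9, 150])] grn [([144.9, 250.1], [127, 245, 37, 11, 297])] orange [([299.2, 129.9], [298, 123, 4, 14, 27])]
```

Run:
```python
from h import *
print(totool([.5178,.1062,.14],np.pi+.066),totool([.5178,.1062,.046]))
```

```text
[array([-0.0681, -0.1389,  0.2594]), array([-0.0004, -0.0001, -0.0745])] [array([-0.0681, -0.1389,  0.3534])]
```

Call:
apply_moves:
  motion:
    - {"x": -0.068,"y": -0.139,"z": 0.26,"ax": 0,"ay": 0,"az": -0.074}
    - {"x": -0.068,"y": -0.139,"z": 0.26,"ax": 0,"ay": 0,"az": -0.074}
    - {"x": -0.068,"y": -0.139,"z": 0.26,"ax": 0,"ay": 0,"az": -0.074}
    - {"x": -0.068,"y": -0.139,"z": 0.26,"ax": 0,"ay": 0,"az": -0.074}
    - {"x": -0.068,"y": -0.139,"z": 0.26,"ax": 0,"ay": 0,"az": -0.074}
    - {"x": -0.068,"y": -0.139,"z": 0.26,"ax": 0,"ay": 0,"az": -0.074}
    - {"x": -0.068,"y": -0.139,"z": 0.26,"ax": 0,"ay": 0,"az": -0.074}
    - {"x": -0.068,"y": -0.139,"z": 0.26,"ax": 0,"ay": 0,"az": -0.074}
    - {"x": -0.068,"y": -0.139,"z": 0.26,"ax": 0,"ay": 0,"az": -0.074}
    - {"x": -0.068,"y": -0.139,"z": 0.26,"ax": 0,"ay": 0,"az": -0.074}

```text
time: 3.37
position: [0.5184, 0.107, 0.1401]
tool_rot: [-0.102, 3.14, 0.001]
wrist_force: [0.6, -0.5, -0.4]
grip_width: 0.0399
gripper_force: 0.0
```

Run:
```python
from h import *
c,im=snap("wrist","w2.png");print(proj(c,[.5178,.1062,.05]),state()["position"],totool([.5178,.1062,.046],np.pi+.066))
cv2.imwrite("pics/w2b.png",cv2.resize(im[130:384,130:390],None,fx=2,fy=2))
```

```text
[259.14486412 209.30006626] [0.51938023 0.1077527  0.14133202] [array([ 0.002 , -0.0015,  0.0953]), array([0.0007, 0.003 , 0.0001])]
```

View pics/w2b.png

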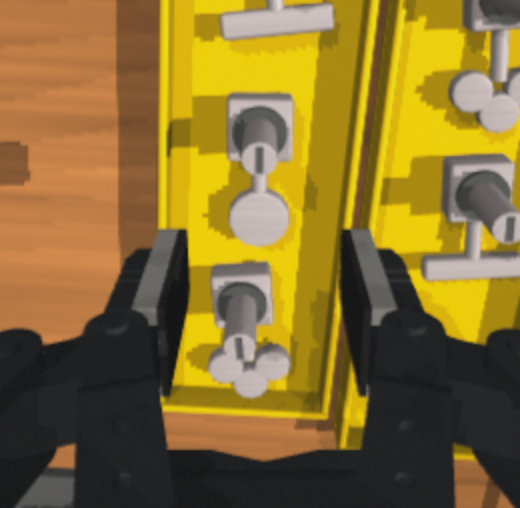

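The post top is at (260,209) as predicted, so I'll descend and grip.

Call:
apply_moves:
  motion:
    - {"x": 0.001,"y": -0.001,"z": 0.04,"ax": 0,"ay": 0,"az": 0}
    - {"x": 0.001,"y": -0.001,"z": 0.07,"ax": 0,"ay": 0,"az": 0}
    - {"x": 0.001,"y": -0.001,"z": 0.09,"ax": 0,"ay": 0,"az": 0}
    - {"x": 0.001,"y": -0.001,"z": 0.095,"ax": 0,"ay": 0,"az": 0}
    - {"x": 0.001,"y": -0.001,"z": 0.095,"ax": 0,"ay": 0,"az": 0}
    - {"x": 0.001,"y": -0.001,"z": 0.095,"ax": 0,"ay": 0,"az": 0}

```text
time: 3.92
position: [0.5192, 0.1074, 0.0466]
tool_rot: [-0.107, 3.136, 0.001]
wrist_force: [1.3, -0.7, -0.6]
grip_width: 0.0403
gripper_force: 0.0
```

Call:
apply_moves:
  motion:
    - {"x": 0,"y": 0,"z": 0,"ax": 0,"ay": 0,"az": 0}
    - {"x": 0,"y": 0,"z": 0,"ax": 0,"ay": 0,"az": 0}
    - {"x": 0,"y": 0,"z": 0,"ax": 0,"ay": 0,"az": 0}
    - {"x": 0,"y": 0,"z": 0,"ax": 0,"ay": 0,"az": 0}
    - {"x": 0,"y": 0,"z": 0,"ax": 0,"ay": 0,"az": 0}
    - {"x": 0,"y": 0,"z": -0.03,"ax": 0,"ay": 0,"az": 0}
    - {"x": 0,"y": 0,"z": -0.07,"ax": 0,"ay": 0,"az": 0}
    - {"x": 0,"y": 0,"z": -0.11,"ax": 0,"ay": 0,"az": 0}
    - {"x": 0,"y": 0,"z": -0.15,"ax": 0,"ay": 0,"az": 0}
    - {"x": 0,"y": 0,"z": -0.19,"ax": 0,"ay": 0,"az": 0}
    - {"x": 0,"y": 0,"z": -0.23,"ax": 0,"ay": 0,"az": 0}
    - {"x": 0,"y": 0,"z": -0.27,"ax": 0,"ay": 0,"az": 0}
  claw: 0

```text
time: 4.92
position: [0.5166, 0.1064, 0.3167]
tool_rot: [-0.105, 3.139, 0.0]
wrist_force: [0.7, -0.2, -1.2]
grip_width: 0.0124
gripper_force: 39.2
```

Run:
```python
from h import *
s=state();print(s["position"],s["grip_width"],totool([.40,-.09,.36],np.pi/2))
```

```text
[0.51660485 0.10640714 0.31666874] 0.01240309730267084 [array([ 0.1295, -0.1882, -0.0434]), array([5.0000e-04, 3.0000e-04, 1.6378e+00])]
```

Call:
apply_moves:
  motion:
    - {"x": 0.05,"y": -0.193,"z": -0.043,"ax": 0,"ay": 0,"az": 1.638}
    - {"x": 0.05,"y": -0.193,"z": -0.043,"ax": 0,"ay": 0,"az": 1.638}
    - {"x": 0.05,"y": -0.193,"z": -0.043,"ax": 0,"ay": 0,"az": 1.638}
    - {"x": 0.05,"y": -0.193,"z": -0.043,"ax": 0,"ay": 0,"az": 1.638}
    - {"x": 0.05,"y": -0.193,"z": -0.043,"ax": 0,"ay": 0,"az": 1.638}
    - {"x": 0.05,"y": -0.193,"z": -0.043,"ax": 0,"ay": 0,"az": 1.638}
    - {"x": 0.05,"y": -0.193,"z": -0.043,"ax": 0,"ay": 0,"az": 1.638}
    - {"x": 0.05,"y": -0.193,"z": -0.043,"ax": 0,"ay": 0,"az": 1.638}
    - {"x": 0.05,"y": -0.193,"z": -0.043,"ax": 0,"ay": 0,"az": 1.638}
    - {"x": 0.05,"y": -0.193,"z": -0.043,"ax": 0,"ay": 0,"az": 1.638}
    - {"x": 0.05,"y": -0.193,"z": -0.043,"ax": 0,"ay": 0,"az": 1.638}
    - {"x": 0.05,"y": -0.193,"z": -0.043,"ax": 0,"ay": 0,"az": 1.638}
    - {"x": 0.05,"y": -0.193,"z": -0.043,"ax": 0,"ay": 0,"az": 1.638}
    - {"x": 0.05,"y": -0.193,"z": -0.043,"ax": 0,"ay": 0,"az": 1.638}
    - {"x": 0.05,"y": -0.193,"z": -0.043,"ax": 0,"ay": 0,"az": 1.638}
    - {"x": 0.05,"y": -0.193,"z": -0.043,"ax": 0,"ay": 0,"az": 1.638}
    - {"x": 0.05,"y": -0.193,"z": -0.043,"ax": 0,"ay": 0,"az": 1.638}

```text
time: 6.33
position: [0.4803, -0.0894, 0.3574]
tool_rot: [2.219, 2.223, 0.0]
wrist_force: [-0.4, 0.2, -0.1]
grip_width: 0.0128
gripper_force: 39.3
```

Run:
```python
from h import *
c,im=snap("wrist","w3.png");np.savez("w3.npz",K=c[0],T=c[1]);print(state()["position"])
cv2.imwrite("pics/w3b.png",cv2.resize(im,(768,576),interpolation=cv2.INTER_CUBIC))
```

```text
[ 0.48028572 -0.0893673   0.35735238]
```

View pics/w3b.png

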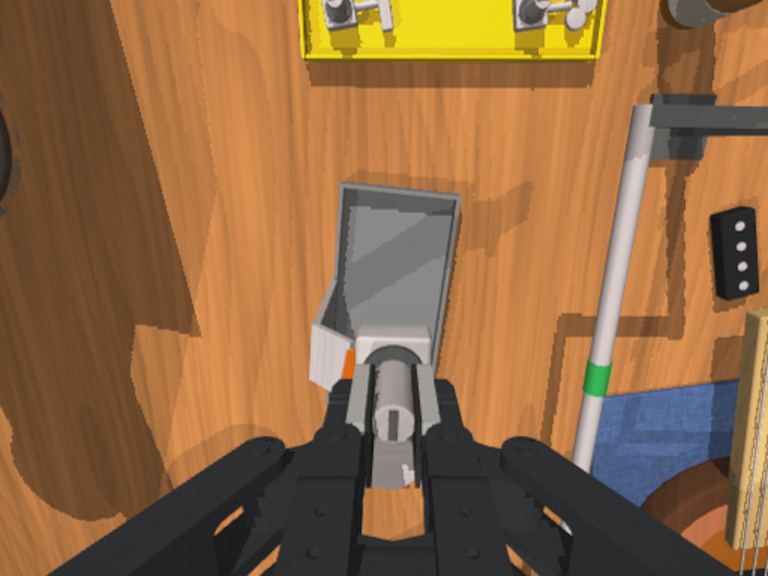

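The tray's +y end has rim corners at (341,182) and (460,196), its +x rim runs down to about (440,362), and the green band is at (597,379) (768-wide).

Run:
```python
from h import *
w=np.load("w3.npz");c=(w["K"],w["T"]);f=lambda u,v,z:onz(c,u/1.5-.2,v/1.5-.2,z)
L=f(341,182,.022);Rr=f(460,196,.022);E=f(440,362,.022);d=Rr-L;e=Rr-E
print(L,Rr,np.hypot(*d[:2]),"yaw",np.arctan2(d[1],d[0]),"yaw from side",np.arctan2(-e[0],e[1]))
g=f(597,379,.197);r=f(641,108,.19);print("green",g,"end",r,"rail yaw",np.arctan2(-(r-g)[0],(r-g)[1]))
y=(np.arctan2(d[1],d[0])+np.arctan2(-e[0],e[1]))/2
ctr=(L+Rr)/2-.125*np.array([-np.sin(y),np.cos(y),0]);print("center",ctr,y)
C=cam("scene");S=cam("side");x=np.array([np.cos(y),np.sin(y),0]);yy=np.array([-x[1],x[0],0])
print("tab pred",ctr-.026*x,"proj side",proj(S,np.r_[(ctr-.026*x)[:2],.193]),"scene",proj(C,np.r_[(ctr-.026*x)[:2],.193]))
C=cam("scene")
for nm,p in [("green",(204.3,228.5)),("red",(147.4,256.5)),("e1",(97,278)),("e2",(256,198))]: print(nm,onz(C,*p,.192))
for sx in(-.028,.028):
  for sy in(.095,-.095): print(sx,sy,(ctr+sx*x+sy*yy)[:2].round(4))
```

```text
[ 0.42967874 -0.04502024  0.022     ] [ 0.54654025 -0.05823407  0.022     ] 0.11760619324231678 yaw -0.112594337424857 yaw from side -0.07251353551231984
green [ 0.62289144 -0.16311284  0.197     ] end [0.62584807 0.01246363 0.19      ] rail yaw -0.016837973102718354
center [ 0.47655676 -0.17609215  0.022     ] -0.09255393646858842
tab pred [ 0.45066804 -0.17368918  0.022     ] proj side [297.9195469  131.64970305] scene [162.1652332 194.1157841]
green [ 0.6400332  -0.17035157  0.192     ]
red [ 0.63793935 -0.32191742  0.192     ]
e1 [ 0.62757853 -0.43285005  0.192     ]
e2 [0.6251233  0.00812712 0.192     ]
-0.028 0.095 [ 0.4575 -0.0789]
-0.028 -0.095 [ 0.4399 -0.2681]
0.028 0.095 [ 0.5132 -0.0841]
0.028 -0.095 [ 0.4957 -0.2733]
```

Run:
```python
from h import *
print(totool([.513,-.0843,.12],1.471),totool([.513,-.0843,.048],1.471))
```

```text
[array([0.005 , 0.0327, 0.2374]), array([-1.000e-04, -0.000e+00,  1.012e-01])] [array([0.005 , 0.0327, 0.3094]), array([-1.000e-04, -0.000e+00,  1.012e-01])]
```

Call:
apply_moves:
  motion:
    - {"x": 0.005,"y": 0.033,"z": 0.03,"ax": 0,"ay": 0,"az": 0.1}
    - {"x": 0.005,"y": 0.033,"z": 0.03,"ax": 0,"ay": 0,"az": 0.1}
    - {"x": 0.005,"y": 0.033,"z": 0.22,"ax": 0,"ay": 0,"az": 0.1}
    - {"x": 0.005,"y": 0.033,"z": 0.22,"ax": 0,"ay": 0,"az": 0.1}
    - {"x": 0.005,"y": 0.033,"z": 0.22,"ax": 0,"ay": 0,"az": 0.1}
    - {"x": 0.005,"y": 0.033,"z": 0.22,"ax": 0,"ay": 0,"az": 0.1}
    - {"x": 0.005,"y": 0.033,"z": 0.22,"ax": 0,"ay": 0,"az": 0.1}
    - {"x": 0.005,"y": 0.033,"z": 0.24,"ax": 0,"ay": 0,"az": 0.1}
    - {"x": 0.005,"y": 0.033,"z": 0.26,"ax": 0,"ay": 0,"az": 0.1}
    - {"x": 0.005,"y": 0.033,"z": 0.28,"ax": 0,"ay": 0,"az": 0.1}
    - {"x": 0.005,"y": 0.033,"z": 0.295,"ax": 0,"ay": 0,"az": 0.1}
    - {"x": 0.005,"y": 0.033,"z": 0.304,"ax": 0,"ay": 0,"az": 0.1}
    - {"x": 0.005,"y": 0.033,"z": 0.309,"ax": 0,"ay": 0,"az": 0.1}
    - {"x": 0.005,"y": 0.033,"z": 0.309,"ax": 0,"ay": 0,"az": 0.1}
    - {"x": 0.005,"y": 0.033,"z": 0.309,"ax": 0,"ay": 0,"az": 0.1}

```text
time: 7.63
position: [0.5139, -0.0845, 0.0488]
tool_rot: [2.329, 2.108, 0.001]
wrist_force: [0.2, 0.6, -0.2]
grip_width: 0.0125
gripper_force: 39.5
```

Call:
apply_moves:
  motion:
    - {"x": 0,"y": 0,"z": 0,"ax": 0,"ay": 0,"az": 0}
    - {"x": 0,"y": 0,"z": 0,"ax": 0,"ay": 0,"az": 0}
    - {"x": 0,"y": 0,"z": 0,"ax": 0,"ay": 0,"az": 0}
    - {"x": 0,"y": 0,"z": -0.02,"ax": 0,"ay": 0,"az": 0}
    - {"x": 0,"y": 0,"z": -0.05,"ax": 0,"ay": 0,"az": 0}
    - {"x": 0,"y": 0,"z": -0.09,"ax": 0,"ay": 0,"az": 0}
    - {"x": 0,"y": 0,"z": -0.13,"ax": 0,"ay": 0,"az": 0}
    - {"x": 0,"y": 0,"z": -0.17,"ax": 0,"ay": 0,"az": 0}
    - {"x": 0,"y": 0,"z": -0.2,"ax": 0,"ay": 0,"az": 0}
  claw: 0.03

```text
time: 8.38
position: [0.5145, -0.0847, 0.2528]
tool_rot: [2.326, 2.105, 0.005]
wrist_force: [1.6, -0.5, 0.9]
grip_width: 0.0303
gripper_force: 0.0
```

Run:
```python
from h import *
a=cv2.imread("pics/side0.png").astype(int);c,b=snap("side","s2.png")
d=cv2.absdiff(a.astype(np.uint8),b).max(2);n,l,st,ce=cv2.connectedComponentsWithStats((d>40).astype(np.uint8))
print([st[i].tolist() for i in range(1,n) if st[i][4]>15])
print(state()["position"],totool([.4321,.3155,.14],np.pi+.12))
w,im=snap("wrist","w4.png")
cv2.imwrite("pics/x4.png",np.hstack([cv2.resize(b[90:360,120:350],(460,540)),cv2.resize(im[:, 128:384],(340,510))[:540] if 0 else cv2.resize(im[:,140:384],(340,540))]))
```

```text
[[250, 0, 106, 156, 5610], [338, 0, 44, 20, 415], [330, 0, 160, 183, 9233], [452, 0, 60, 128, 4957], [327, 74, 3, 20, 29], [344, 101, 41, 58, 927], [332, 117, 67, 79, 1432], [495, 120, 17, 34, 280], [490, 145, 16, 17, 46], [435, 155, 58, 42, 1445], [269, 183, 9, 9, 54], [265, 190, 11, 5, 22], [238, 216, 26, 18, 253]]
[ 0.51817381 -0.08551702  0.25901113] [array([ 0.3907, -0.1275,  0.1161]), array([ 0.0093,  0.0159, -1.7906])]
```

View pics/x4.png

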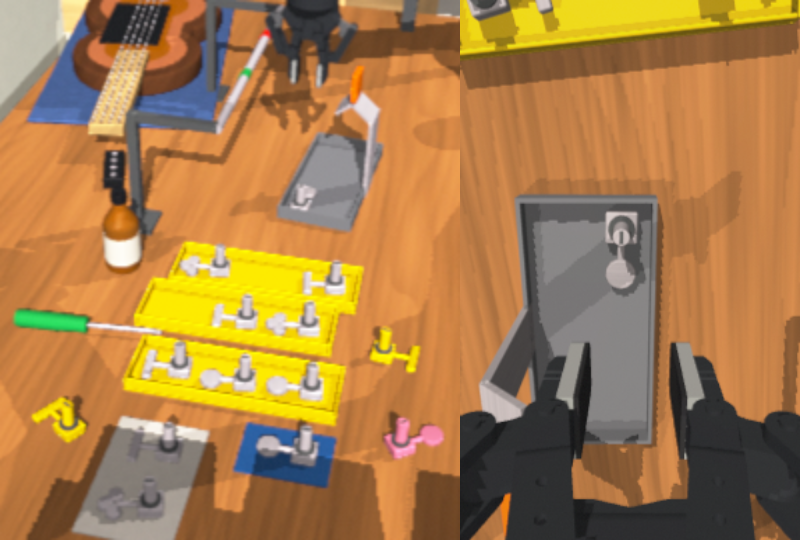

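Head A sits well in its slot and nothing in the bins has been disturbed. Next is B.

Call:
apply_moves:
  motion:
    - {"x": 0.391,"y": -0.128,"z": 0.05,"ax": 0,"ay": 0,"az": -1.79}
    - {"x": 0.391,"y": -0.128,"z": 0.05,"ax": 0,"ay": 0,"az": -1.79}
    - {"x": 0.391,"y": -0.128,"z": 0.05,"ax": 0,"ay": 0,"az": -1.79}
    - {"x": 0.391,"y": -0.128,"z": 0.05,"ax": 0,"ay": 0,"az": -1.79}
    - {"x": 0.391,"y": -0.128,"z": 0.05,"ax": 0,"ay": 0,"az": -1.79}
    - {"x": 0.391,"y": -0.128,"z": 0.05,"ax": 0,"ay": 0,"az": -1.79}
    - {"x": 0.391,"y": -0.128,"z": 0.05,"ax": 0,"ay": 0,"az": -1.79}
    - {"x": 0.391,"y": -0.128,"z": 0.05,"ax": 0,"ay": 0,"az": -1.79}
    - {"x": 0.391,"y": -0.128,"z": 0.05,"ax": 0,"ay": 0,"az": -1.79}
    - {"x": 0.391,"y": -0.128,"z": 0.05,"ax": 0,"ay": 0,"az": -1.79}
    - {"x": 0.391,"y": -0.128,"z": 0.05,"ax": 0,"ay": 0,"az": -1.79}
    - {"x": 0.391,"y": -0.128,"z": 0.05,"ax": 0,"ay": 0,"az": -1.79}
    - {"x": 0.391,"y": -0.128,"z": 0.05,"ax": 0,"ay": 0,"az": -1.79}
    - {"x": 0.391,"y": -0.128,"z": 0.116,"ax": 0,"ay": 0,"az": -1.79}
    - {"x": 0.391,"y": -0.128,"z": 0.116,"ax": 0,"ay": 0,"az": -1.79}
    - {"x": 0.391,"y": -0.128,"z": 0.116,"ax": 0,"ay": 0,"az": -1.79}
    - {"x": 0.391,"y": -0.128,"z": 0.116,"ax": 0,"ay": 0,"az": -1.79}
  claw: 0.04

```text
time: 9.9
position: [0.4233, 0.3164, 0.1306]
tool_rot: [0.185, -3.132, 0.004]
wrist_force: [0.1, 1.7, 0.5]
grip_width: 0.0402
gripper_force: 0.0
```

```bash
cat >> h.py <<'E'
def check(p,f,S=1):
    """is the round post-top disc bright near predicted pixel? save crop with mark"""
    c,im=snap("wrist",f);u,v=proj(c,p);x,y=int(u),int(v)
    cr=cv2.resize(im[max(0,y-70):y+70,max(0,x-90):x+90],None,fx=3,fy=3,interpolation=cv2.INTER_CUBIC)
    cv2.imwrite("pics/k_"+f,cr);print("pred",u.round(1),v.round(1),"crop at 3x centred",3*(u-max(0,x-90)),3*(v-max(0,y-70)))
    return c,im
E
python3 - <<'E'
from h import *
print(state()["position"],totool([.4321,.3155,.046],np.pi+.12))
check([.4321,.3155,.05],"w5.png")
a=cv2.imread("pics/side0.png");c,b=snap("side","s3.png")
d=cv2.absdiff(a,b).max(2);n,l,st,ce=cv2.connectedComponentsWithStats((d>40).astype(np.uint8))
print([st[i].tolist() for i in range(1,n) if st[i][4]>15])
E
```

```text
[0.42332893 0.31637533 0.13060981] [array([-0.009 , -0.0017,  0.0846]), array([-0.0021, -0.0045, -0.002 ])]
pred 257.8 226.4 crop at 3x centred 272.4782944848119 211.11569652932988
[[238, 0, 274, 264, 20558], [440, 0, 33, 32, 438], [326, 79, 4, 15, 30]]
```

View pics/k_w5.png

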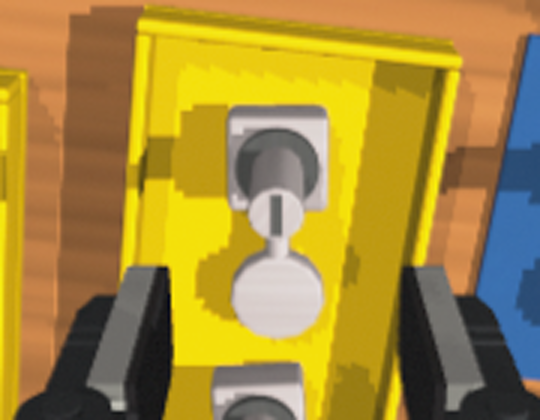

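Post top at (276,214) against (272,211) predicted, about 1 mm off, so I'll grip.

Call:
apply_moves:
  motion:
    - {"x": -0.009,"y": -0.001,"z": 0.03,"ax": 0,"ay": 0,"az": 0}
    - {"x": -0.009,"y": -0.001,"z": 0.06,"ax": 0,"ay": 0,"az": 0}
    - {"x": -0.009,"y": -0.001,"z": 0.08,"ax": 0,"ay": 0,"az": 0}
    - {"x": -0.009,"y": -0.001,"z": 0.085,"ax": 0,"ay": 0,"az": 0}
    - {"x": -0.009,"y": -0.001,"z": 0.085,"ax": 0,"ay": 0,"az": 0}
    - {"x": -0.009,"y": -0.001,"z": 0.085,"ax": 0,"ay": 0,"az": 0}

```text
time: 10.5
position: [0.4355, 0.3183, 0.0491]
tool_rot: [-0.186, 3.133, 0.002]
wrist_force: [-0.1, 0.6, 0.1]
grip_width: 0.04
gripper_force: 0.0
```

Call:
apply_moves:
  motion:
    - {"x": 0,"y": 0,"z": 0,"ax": 0,"ay": 0,"az": 0}
    - {"x": 0,"y": 0,"z": 0,"ax": 0,"ay": 0,"az": 0}
    - {"x": 0,"y": 0,"z": 0,"ax": 0,"ay": 0,"az": 0}
    - {"x": 0,"y": 0,"z": 0,"ax": 0,"ay": 0,"az": 0}
    - {"x": 0,"y": 0,"z": 0,"ax": 0,"ay": 0,"az": 0}
    - {"x": 0,"y": 0,"z": -0.03,"ax": 0,"ay": 0,"az": 0}
    - {"x": 0,"y": 0,"z": -0.07,"ax": 0,"ay": 0,"az": 0}
    - {"x": 0,"y": 0,"z": -0.11,"ax": 0,"ay": 0,"az": 0}
    - {"x": 0,"y": 0,"z": -0.15,"ax": 0,"ay": 0,"az": 0}
    - {"x": 0,"y": 0,"z": -0.19,"ax": 0,"ay": 0,"az": 0}
    - {"x": 0,"y": 0,"z": -0.22,"ax": 0,"ay": 0,"az": 0}
    - {"x": 0,"y": 0,"z": -0.22,"ax": 0,"ay": 0,"az": 0}
    - {"x": 0,"y": 0,"z": -0.22,"ax": 0,"ay": 0,"az": 0}
  claw: 0

```text
time: 11.58
position: [0.4352, 0.3183, 0.27]
tool_rot: [-0.187, 3.131, 0.004]
wrist_force: [0.2, 0.2, -1.7]
grip_width: 0.0121
gripper_force: 39.1
```

Run:
```python
from h import *
s=state();print(s["position"],s["grip_width"],totool([.4573,-.0787,.15],1.471))
```

```text
[0.43518276 0.31828091 0.27001715] 0.012130504630144649 [array([ 0.0259, -0.3971,  0.119 ]), array([6.1000e-03, 1.4000e-03, 1.7899e+00])]
```

Call:
apply_moves:
  motion:
    - {"x": 0.026,"y": -0.4,"z": 0,"ax": 0,"ay": 0,"az": 1.79}
    - {"x": 0.026,"y": -0.4,"z": 0,"ax": 0,"ay": 0,"az": 1.79}
    - {"x": 0.026,"y": -0.4,"z": 0,"ax": 0,"ay": 0,"az": 1.79}
    - {"x": 0.026,"y": -0.4,"z": 0,"ax": 0,"ay": 0,"az": 1.79}
    - {"x": 0.026,"y": -0.4,"z": 0,"ax": 0,"ay": 0,"az": 1.79}
    - {"x": 0.026,"y": -0.4,"z": 0,"ax": 0,"ay": 0,"az": 1.79}
    - {"x": 0.026,"y": -0.4,"z": 0,"ax": 0,"ay": 0,"az": 1.79}
    - {"x": 0.026,"y": -0.4,"z": 0,"ax": 0,"ay": 0,"az": 1.79}
    - {"x": 0.026,"y": -0.4,"z": 0,"ax": 0,"ay": 0,"az": 1.79}
    - {"x": 0.026,"y": -0.4,"z": 0,"ax": 0,"ay": 0,"az": 1.79}
    - {"x": 0.026,"y": -0.4,"z": 0,"ax": 0,"ay": 0,"az": 1.79}
    - {"x": 0.026,"y": -0.4,"z": 0,"ax": 0,"ay": 0,"az": 1.79}
    - {"x": 0.026,"y": -0.4,"z": 0,"ax": 0,"ay": 0,"az": 1.79}
    - {"x": 0.026,"y": -0.4,"z": 0,"ax": 0,"ay": 0,"az": 1.79}
    - {"x": 0.026,"y": -0.4,"z": 0.04,"ax": 0,"ay": 0,"az": 1.79}
    - {"x": 0.026,"y": -0.4,"z": 0.08,"ax": 0,"ay": 0,"az": 1.79}
    - {"x": 0.026,"y": -0.4,"z": 0.119,"ax": 0,"ay": 0,"az": 1.79}
    - {"x": 0.026,"y": -0.4,"z": 0.119,"ax": 0,"ay": 0,"az": 1.79}
    - {"x": 0.026,"y": -0.4,"z": 0.119,"ax": 0,"ay": 0,"az": 1.79}

```text
time: 13.17
position: [0.4519, -0.0816, 0.1447]
tool_rot: [-2.323, -2.102, 0.009]
wrist_force: [0.1, 0.5, 0.0]
grip_width: 0.0124
gripper_force: 39.3
```

Run:
```python
from h import *
s=state();print(s["position"],s["grip_width"],totool([.4573,-.0817,.0505],1.471))
```

```text
[ 0.4518935  -0.08162255  0.14472322] 0.012385292354853273 [array([0.0003, 0.0064, 0.0942]), array([-0.0105, -0.0019, -0.0002])]
```

Call:
apply_moves:
  motion:
    - {"x": 0,"y": 0.006,"z": 0.03,"ax": -0.01,"ay": 0,"az": 0}
    - {"x": 0,"y": 0.006,"z": 0.06,"ax": -0.01,"ay": 0,"az": 0}
    - {"x": 0,"y": 0.006,"z": 0.08,"ax": -0.01,"ay": 0,"az": 0}
    - {"x": 0,"y": 0.006,"z": 0.09,"ax": -0.01,"ay": 0,"az": 0}
    - {"x": 0,"y": 0.006,"z": 0.094,"ax": -0.01,"ay": 0,"az": 0}
    - {"x": 0,"y": 0.006,"z": 0.094,"ax": -0.01,"ay": 0,"az": 0}
    - {"x": 0,"y": 0.006,"z": 0.094,"ax": -0.01,"ay": 0,"az": 0}

```text
time: 13.75
position: [0.4635, -0.0838, 0.056]
tool_rot: [2.322, 2.101, 0.013]
wrist_force: [-0.5, -0.3, 0.1]
grip_width: 0.0125
gripper_force: 39.3
```

Call:
apply_moves:
  motion:
    - {"x": 0,"y": 0,"z": 0,"ax": 0,"ay": 0,"az": 0}
    - {"x": 0,"y": 0,"z": 0,"ax": 0,"ay": 0,"az": 0}
    - {"x": 0,"y": 0,"z": 0,"ax": 0,"ay": 0,"az": 0}
    - {"x": 0,"y": 0,"z": -0.02,"ax": 0,"ay": 0,"az": 0}
    - {"x": 0,"y": 0,"z": -0.05,"ax": 0,"ay": 0,"az": 0}
    - {"x": 0,"y": 0,"z": -0.09,"ax": 0,"ay": 0,"az": 0}
    - {"x": 0,"y": 0,"z": -0.13,"ax": 0,"ay": 0,"az": 0}
    - {"x": 0,"y": 0,"z": -0.17,"ax": 0,"ay": 0,"az": 0}
    - {"x": 0,"y": 0,"z": -0.2,"ax": 0,"ay": 0,"az": 0}
    - {"x": 0,"y": 0,"z": -0.2,"ax": 0,"ay": 0,"az": 0}
    - {"x": 0,"y": 0,"z": -0.2,"ax": 0,"ay": 0,"az": 0}
  claw: 0.03

```text
time: 14.67
position: [0.4616, -0.0836, 0.2575]
tool_rot: [2.32, 2.099, 0.016]
wrist_force: [-0.4, 0.4, 0.1]
grip_width: 0.03
gripper_force: 0.0
```

Run:
```python
from h import *
print(state()["position"],totool([.5171,.3197,.14],np.pi/2+.192))
a=cv2.imread("pics/side0.png");c,b=snap("side","s4.png")
d=cv2.absdiff(a,b).max(2);n,l,st,ce=cv2.connectedComponentsWithStats((d>40).astype(np.uint8))
print([st[i].tolist() for i in range(1,n) if st[i][4]>15 and st[i][1]>170])
w,im=snap("wrist","w6.png")
```

```text
[ 0.46156024 -0.08361934  0.25752287] [array([0.407 , 0.013 , 0.1173]), array([ 0.0166,  0.0037, -0.292 ])]
[[269, 183, 9, 9, 55], [280, 184, 13, 14, 82], [265, 190, 11, 5, 22], [238, 216, 26, 18, 252], [223, 236, 58, 25, 611], [253, 270, 29, 21, 343]]
```

Run:
```python
from h import *
print(state()["position"],totool([.5171,.3197,.16],np.pi/2+.192))
b=cv2.imread("pics/s4.png");w,im=snap("wrist","w7.png")
cv2.imwrite("pics/x5.png",np.hstack([cv2.resize(b[150:360,150:330],(460,540)),cv2.resize(im[:,140:384],(340,540))]))
```

```text
[ 0.45904593 -0.08290601  0.25373271] [array([0.4064, 0.0168, 0.094 ]), array([ 0.0088,  0.0011, -0.292 ])]
```

View pics/x5.png

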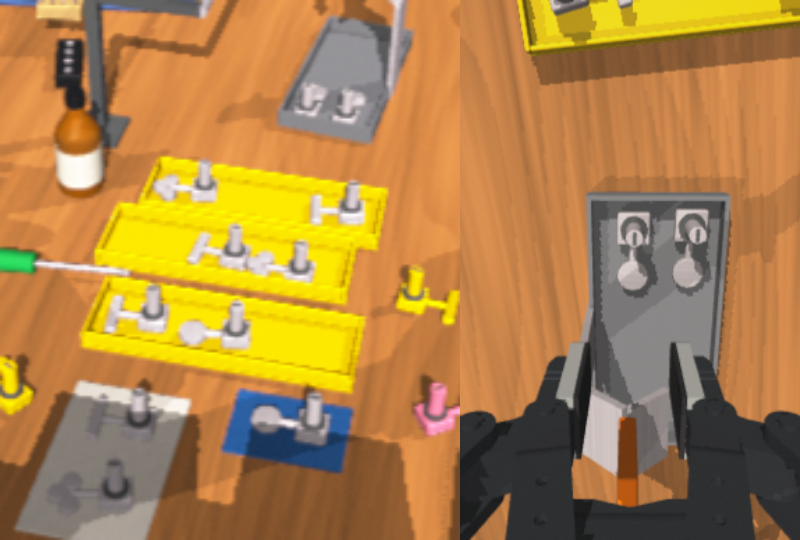

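Both heads stand in the +y end of the tray. A bar head in the middle bin was knocked slightly, which doesn't matter for this job. On to C.

Call:
apply_moves:
  motion:
    - {"x": 0.406,"y": 0.017,"z": 0.04,"ax": 0,"ay": 0,"az": -0.292}
    - {"x": 0.406,"y": 0.017,"z": 0.04,"ax": 0,"ay": 0,"az": -0.292}
    - {"x": 0.406,"y": 0.017,"z": 0.04,"ax": 0,"ay": 0,"az": -0.292}
    - {"x": 0.406,"y": 0.017,"z": 0.04,"ax": 0,"ay": 0,"az": -0.292}
    - {"x": 0.406,"y": 0.017,"z": 0.04,"ax": 0,"ay": 0,"az": -0.292}
    - {"x": 0.406,"y": 0.017,"z": 0.04,"ax": 0,"ay": 0,"az": -0.292}
    - {"x": 0.406,"y": 0.017,"z": 0.04,"ax": 0,"ay": 0,"az": -0.292}
    - {"x": 0.406,"y": 0.017,"z": 0.04,"ax": 0,"ay": 0,"az": -0.292}
    - {"x": 0.406,"y": 0.017,"z": 0.094,"ax": 0,"ay": 0,"az": -0.292}
    - {"x": 0.406,"y": 0.017,"z": 0.094,"ax": 0,"ay": 0,"az": -0.292}
    - {"x": 0.406,"y": 0.017,"z": 0.094,"ax": 0,"ay": 0,"az": -0.292}
    - {"x": 0.406,"y": 0.017,"z": 0.094,"ax": 0,"ay": 0,"az": -0.292}
    - {"x": 0.406,"y": 0.017,"z": 0.094,"ax": 0,"ay": 0,"az": -0.292}
    - {"x": 0.406,"y": 0.017,"z": 0.094,"ax": 0,"ay": 0,"az": -0.292}
    - {"x": 0.406,"y": 0.017,"z": 0.094,"ax": 0,"ay": 0,"az": -0.292}
    - {"x": 0.406,"y": 0.017,"z": 0.094,"ax": 0,"ay": 0,"az": -0.292}
    - {"x": 0.406,"y": 0.017,"z": 0.094,"ax": 0,"ay": 0,"az": -0.292}
    - {"x": 0.406,"y": 0.017,"z": 0.094,"ax": 0,"ay": 0,"az": -0.292}
  claw: 0.04

```text
time: 16.32
position: [0.5188, 0.3184, 0.1617]
tool_rot: [1.994, 2.416, 0.011]
wrist_force: [-0.1, 0.2, -0.0]
grip_width: 0.0404
gripper_force: 0.0
```

Run:
```python
from h import *
print(state()["position"],totool([.5171,.3197,.046],np.pi/2+.192))
c,im=check([.5171,.3197,.05],"w8.png")
# bright low-saturation blob near prediction
u,v=proj(c,[.5171,.3197,.05]);g=cv2.cvtColor(im,cv2.COLOR_BGR2HSV)
m=((g[...,1]<60)&(g[...,2]>150)).astype(np.uint8);n,l,st,ce=cv2.connectedComponentsWithStats(m)
print([(ce[i].round(1).tolist(),st[i].tolist()) for i in range(1,n) if st[i][4]>15 and np.hypot(*(ce[i]-[u,v]))<70])
q=proj(c,[.5171+.043*np.cos(.192),.3197+.043*np.sin(.192),.015]);print("key pred",q)
```

```text
[0.51884067 0.31842861 0.16169628] [array([ 0.0019, -0.0028,  0.1157]), array([ 0.0113,  0.0024, -0.0012])]
pred 257.9 199.6 crop at 3x centred 272.78488291294514 211.92712372983272
[([257.8, 180.6], [244, 170, 30, 32, 313]), ([302.0, 185.8], [274, 172, 46, 29, 721]), ([258.1, 198.4], [250, 191, 17, 16, 158])]
key pred [304.50900843 186.65950956]
```

Call:
apply_moves:
  motion:
    - {"x": 0.002,"y": -0.002,"z": 0.03,"ax": 0.011,"ay": 0.002,"az": 0}
    - {"x": 0.002,"y": -0.002,"z": 0.06,"ax": 0.011,"ay": 0.002,"az": 0}
    - {"x": 0.002,"y": -0.002,"z": 0.09,"ax": 0.011,"ay": 0.002,"az": 0}
    - {"x": 0.002,"y": -0.002,"z": 0.11,"ax": 0.011,"ay": 0.002,"az": 0}
    - {"x": 0.002,"y": -0.002,"z": 0.116,"ax": 0.011,"ay": 0.002,"az": 0}
    - {"x": 0.002,"y": -0.002,"z": 0.116,"ax": 0.011,"ay": 0.002,"az": 0}
    - {"x": 0.002,"y": -0.002,"z": 0.116,"ax": 0.011,"ay": 0.002,"az": 0}
    - {"x": 0.002,"y": -0.002,"z": 0.116,"ax": 0.011,"ay": 0.002,"az": 0}
    - {"x": 0.002,"y": -0.002,"z": 0.116,"ax": 0.011,"ay": 0.002,"az": 0}

```text
time: 17.12
position: [0.5187, 0.3214, 0.0467]
tool_rot: [1.997, 2.423, 0.003]
wrist_force: [0.6, 1.0, 0.8]
grip_width: 0.0401
gripper_force: 0.0
```

Call:
apply_moves:
  motion:
    - {"x": 0,"y": 0,"z": 0,"ax": 0,"ay": 0,"az": 0}
    - {"x": 0,"y": 0,"z": 0,"ax": 0,"ay": 0,"az": 0}
    - {"x": 0,"y": 0,"z": 0,"ax": 0,"ay": 0,"az": 0}
    - {"x": 0,"y": 0,"z": 0,"ax": 0,"ay": 0,"az": 0}
    - {"x": 0,"y": 0,"z": 0,"ax": 0,"ay": 0,"az": 0}
    - {"x": 0,"y": 0,"z": -0.03,"ax": 0,"ay": 0,"az": 0}
    - {"x": 0,"y": 0,"z": -0.07,"ax": 0,"ay": 0,"az": 0}
    - {"x": 0,"y": 0,"z": -0.11,"ax": 0,"ay": 0,"az": 0}
    - {"x": 0,"y": 0,"z": -0.15,"ax": 0,"ay": 0,"az": 0}
    - {"x": 0,"y": 0,"z": -0.19,"ax": 0,"ay": 0,"az": 0}
    - {"x": 0,"y": 0,"z": -0.23,"ax": 0,"ay": 0,"az": 0}
    - {"x": 0,"y": 0,"z": -0.25,"ax": 0,"ay": 0,"az": 0}
    - {"x": 0,"y": 0,"z": -0.25,"ax": 0,"ay": 0,"az": 0}
    - {"x": 0,"y": 0,"z": -0.25,"ax": 0,"ay": 0,"az": 0}
    - {"x": 0,"y": 0,"z": -0.25,"ax": 0,"ay": 0,"az": 0}
    - {"x": 0,"y": 0,"z": -0.25,"ax": 0,"ay": 0,"az": 0}
  claw: 0

```text
time: 18.45
position: [0.5159, 0.32, 0.2914]
tool_rot: [-1.997, -2.422, 0.01]
wrist_force: [0.3, 0.8, -1.4]
grip_width: 0.0128
gripper_force: 39.2
```

Run:
```python
from h import *
s=state();print(s["position"],s["grip_width"],totool([.494,-.2733,.30],np.pi-.10),totool([.38,.0,.3],np.pi-.10))
```

```text
[0.51585863 0.32000251 0.29144714] 0.012796429714226941 [array([-0.5782, -0.1347, -0.0063]), array([-0.0072, -0.0021, -1.2788])] [array([-0.2882, -0.1945, -0.0066]), array([-0.0072, -0.0021, -1.2788])]
```

Call:
apply_moves:
  motion:
    - {"x": -0.578,"y": -0.135,"z": -0.006,"ax": -0.003,"ay": -0.002,"az": -1.279}
    - {"x": -0.578,"y": -0.135,"z": -0.006,"ax": -0.003,"ay": -0.002,"az": -1.279}
    - {"x": -0.578,"y": -0.135,"z": -0.006,"ax": -0.003,"ay": -0.002,"az": -1.279}
    - {"x": -0.578,"y": -0.135,"z": -0.006,"ax": -0.003,"ay": -0.002,"az": -1.279}
    - {"x": -0.578,"y": -0.135,"z": -0.006,"ax": -0.003,"ay": -0.002,"az": -1.279}
    - {"x": -0.578,"y": -0.135,"z": -0.006,"ax": -0.003,"ay": -0.002,"az": -1.279}
    - {"x": -0.578,"y": -0.135,"z": -0.006,"ax": -0.003,"ay": -0.002,"az": -1.279}
    - {"x": -0.578,"y": -0.135,"z": -0.006,"ax": -0.003,"ay": -0.002,"az": -1.279}
    - {"x": -0.578,"y": -0.135,"z": -0.006,"ax": -0.003,"ay": -0.002,"az": -1.279}
    - {"x": -0.578,"y": -0.135,"z": -0.006,"ax": -0.003,"ay": -0.002,"az": -1.279}
    - {"x": -0.578,"y": -0.135,"z": -0.006,"ax": -0.003,"ay": -0.002,"az": -1.279}
    - {"x": -0.578,"y": -0.135,"z": -0.006,"ax": -0.003,"ay": -0.002,"az": -1.279}
    - {"x": -0.578,"y": -0.135,"z": -0.006,"ax": -0.003,"ay": -0.002,"az": -1.279}
    - {"x": -0.578,"y": -0.135,"z": -0.006,"ax": -0.003,"ay": -0.002,"az": -1.279}
    - {"x": -0.578,"y": -0.135,"z": -0.006,"ax": -0.003,"ay": -0.002,"az": -1.279}
    - {"x": -0.578,"y": -0.135,"z": -0.006,"ax": -0.003,"ay": -0.002,"az": -1.279}
    - {"x": -0.578,"y": -0.135,"z": -0.006,"ax": -0.003,"ay": -0.002,"az": -1.279}
    - {"x": -0.578,"y": -0.135,"z": -0.006,"ax": -0.003,"ay": -0.002,"az": -1.279}
    - {"x": -0.578,"y": -0.135,"z": -0.006,"ax": -0.003,"ay": -0.002,"az": -1.279}
    - {"x": -0.578,"y": -0.135,"z": -0.006,"ax": -0.003,"ay": -0.002,"az": -1.279}

```text
time: 20.12
position: [0.495, -0.2704, 0.3004]
tool_rot: [0.154, 3.137, 0.002]
wrist_force: [0.4, 0.4, -1.2]
grip_width: 0.0125
gripper_force: 39.3
```

Call:
apply_moves:
  motion:
    - {"x": 0,"y": 0,"z": 0,"ax": 0,"ay": 0,"az": 0}
    - {"x": 0,"y": 0,"z": 0,"ax": 0,"ay": 0,"az": 0}
    - {"x": 0,"y": 0,"z": 0,"ax": 0,"ay": 0,"az": 0}
    - {"x": 0,"y": 0,"z": 0,"ax": 0,"ay": 0,"az": 0}
    - {"x": 0,"y": 0,"z": 0,"ax": 0,"ay": 0,"az": 0}

```text
time: 20.53
position: [0.4952, -0.272, 0.3014]
tool_rot: [0.156, 3.135, -0.001]
wrist_force: [0.3, 0.0, -1.0]
grip_width: 0.0126
gripper_force: 39.3
```

Run:
```python
from h import *
s=state();print(s["position"],s["grip_width"],totool([.494,-.2733,.048],np.pi-.10))
```

```text
[ 0.49523312 -0.27203605  0.30138735] 0.012558576549566894 [array([ 0.0017, -0.0013,  0.2534]), array([-0.0003,  0.0023,  0.0008])]
```

Call:
apply_moves:
  motion:
    - {"x": 0.001,"y": -0.001,"z": 0.04,"ax": 0,"ay": 0,"az": 0}
    - {"x": 0.001,"y": -0.001,"z": 0.08,"ax": 0,"ay": 0,"az": 0}
    - {"x": 0.001,"y": -0.001,"z": 0.12,"ax": 0,"ay": 0,"az": 0}
    - {"x": 0.001,"y": -0.001,"z": 0.16,"ax": 0,"ay": 0,"az": 0}
    - {"x": 0.001,"y": -0.001,"z": 0.19,"ax": 0,"ay": 0,"az": 0}
    - {"x": 0.001,"y": -0.001,"z": 0.21,"ax": 0,"ay": 0,"az": 0}
    - {"x": 0.001,"y": -0.001,"z": 0.23,"ax": 0,"ay": 0,"az": 0}
    - {"x": 0.001,"y": -0.001,"z": 0.243,"ax": 0,"ay": 0,"az": 0}
    - {"x": 0.001,"y": -0.001,"z": 0.25,"ax": 0,"ay": 0,"az": 0}
    - {"x": 0.001,"y": -0.001,"z": 0.253,"ax": 0,"ay": 0,"az": 0}
    - {"x": 0.001,"y": -0.001,"z": 0.253,"ax": 0,"ay": 0,"az": 0}
    - {"x": 0.001,"y": -0.001,"z": 0.253,"ax": 0,"ay": 0,"az": 0}
    - {"x": 0.001,"y": -0.001,"z": 0.253,"ax": 0,"ay": 0,"az": 0}

```text
time: 21.62
position: [0.4956, -0.274, 0.0497]
tool_rot: [0.156, 3.133, -0.003]
wrist_force: [-0.3, -0.5, -0.1]
grip_width: 0.0125
gripper_force: 39.3
```

Call:
apply_moves:
  motion:
    - {"x": 0,"y": 0,"z": 0,"ax": 0,"ay": 0,"az": 0}
    - {"x": 0,"y": 0,"z": 0,"ax": 0,"ay": 0,"az": 0}
    - {"x": 0,"y": 0,"z": 0,"ax": 0,"ay": 0,"az": 0}
    - {"x": 0,"y": 0,"z": -0.02,"ax": 0,"ay": 0,"az": 0}
    - {"x": 0,"y": 0,"z": -0.05,"ax": 0,"ay": 0,"az": 0}
    - {"x": 0,"y": 0,"z": -0.09,"ax": 0,"ay": 0,"az": 0}
    - {"x": 0,"y": 0,"z": -0.13,"ax": 0,"ay": 0,"az": 0}
    - {"x": 0,"y": 0,"z": -0.17,"ax": 0,"ay": 0,"az": 0}
    - {"x": 0,"y": 0,"z": -0.21,"ax": 0,"ay": 0,"az": 0}
    - {"x": 0,"y": 0,"z": -0.25,"ax": 0,"ay": 0,"az": 0}
    - {"x": 0,"y": 0,"z": -0.25,"ax": 0,"ay": 0,"az": 0}
    - {"x": 0,"y": 0,"z": -0.25,"ax": 0,"ay": 0,"az": 0}
    - {"x": 0,"y": 0,"z": -0.25,"ax": 0,"ay": 0,"az": 0}
    - {"x": 0,"y": 0,"z": -0.25,"ax": 0,"ay": 0,"az": 0}
  claw: 0.03

```text
time: 22.78
position: [0.493, -0.2725, 0.2963]
tool_rot: [-0.157, -3.137, -0.002]
wrist_force: [-0.6, 0.9, 0.7]
grip_width: 0.0303
gripper_force: 0.0
```

Run:
```python
from h import *
s=state();print(s["position"],totool([.4235,.4195,.29],np.pi/2-.037))
c,b=snap("side","s5.png");a=cv2.imread("pics/s4.png")
d=cv2.absdiff(a,b).max(2);n,l,st,ce=cv2.connectedComponentsWithStats((d>40).astype(np.uint8))
print([st[i].tolist() for i in range(1,n) if st[i][4]>15 and st[i][1]>150])
```

```text
[ 0.4929508  -0.27253677  0.29634161] [array([0.138 , 0.6817, 0.0075]), array([ 4.000e-04, -2.000e-03,  1.508e+00])]
[[277, 161, 12, 12, 67], [441, 188, 30, 9, 53], [219, 266, 30, 21, 328]]
```

Call:
apply_moves:
  motion:
    - {"x": 0.138,"y": 0.682,"z": 0.007,"ax": 0,"ay": 0,"az": 1.508}
    - {"x": 0.138,"y": 0.682,"z": 0.007,"ax": 0,"ay": 0,"az": 1.508}
    - {"x": 0.138,"y": 0.682,"z": 0.007,"ax": 0,"ay": 0,"az": 1.508}
    - {"x": 0.138,"y": 0.682,"z": 0.007,"ax": 0,"ay": 0,"az": 1.508}
    - {"x": 0.138,"y": 0.682,"z": 0.007,"ax": 0,"ay": 0,"az": 1.508}
    - {"x": 0.138,"y": 0.682,"z": 0.007,"ax": 0,"ay": 0,"az": 1.508}
    - {"x": 0.138,"y": 0.682,"z": 0.007,"ax": 0,"ay": 0,"az": 1.508}
    - {"x": 0.138,"y": 0.682,"z": 0.007,"ax": 0,"ay": 0,"az": 1.508}
    - {"x": 0.138,"y": 0.682,"z": 0.007,"ax": 0,"ay": 0,"az": 1.508}
    - {"x": 0.138,"y": 0.682,"z": 0.007,"ax": 0,"ay": 0,"az": 1.508}
    - {"x": 0.138,"y": 0.682,"z": 0.007,"ax": 0,"ay": 0,"az": 1.508}
    - {"x": 0.138,"y": 0.682,"z": 0.007,"ax": 0,"ay": 0,"az": 1.508}
    - {"x": 0.138,"y": 0.682,"z": 0.007,"ax": 0,"ay": 0,"az": 1.508}
    - {"x": 0.138,"y": 0.682,"z": 0.007,"ax": 0,"ay": 0,"az": 1.508}
    - {"x": 0.138,"y": 0.682,"z": 0.007,"ax": 0,"ay": 0,"az": 1.508}
    - {"x": 0.138,"y": 0.682,"z": 0.007,"ax": 0,"ay": 0,"az": 1.508}
    - {"x": 0.138,"y": 0.682,"z": 0.007,"ax": 0,"ay": 0,"az": 1.508}
    - {"x": 0.138,"y": 0.682,"z": 0.007,"ax": 0,"ay": 0,"az": 1.508}
    - {"x": 0.138,"y": 0.682,"z": 0.007,"ax": 0,"ay": 0,"az": 1.508}
    - {"x": 0.138,"y": 0.682,"z": 0.007,"ax": 0,"ay": 0,"az": 1.508}
  claw: 0.04

```text
time: 24.5
position: [0.4231, 0.4207, 0.2882]
tool_rot: [2.257, 2.184, -0.005]
wrist_force: [-0.5, -0.7, 0.5]
grip_width: 0.0402
gripper_force: 0.0
```

Call:
apply_moves:
  motion:
    - {"x": 0,"y": 0,"z": 0.04,"ax": 0,"ay": 0,"az": 0}
    - {"x": 0,"y": 0,"z": 0.08,"ax": 0,"ay": 0,"az": 0}
    - {"x": 0,"y": 0,"z": 0.12,"ax": 0,"ay": 0,"az": 0}
    - {"x": 0,"y": 0,"z": 0.14,"ax": 0,"ay": 0,"az": 0}
    - {"x": 0,"y": 0,"z": 0.14,"ax": 0,"ay": 0,"az": 0}
    - {"x": 0,"y": 0,"z": 0.14,"ax": 0,"ay": 0,"az": 0}
    - {"x": 0,"y": 0,"z": 0.14,"ax": 0,"ay": 0,"az": 0}
    - {"x": 0,"y": 0,"z": 0.14,"ax": 0,"ay": 0,"az": 0}
    - {"x": 0,"y": 0,"z": 0.14,"ax": 0,"ay": 0,"az": 0}

```text
time: 25.25
position: [0.4265, 0.42, 0.1535]
tool_rot: [2.261, 2.178, 0.009]
wrist_force: [0.1, -0.5, 0.6]
grip_width: 0.0396
gripper_force: 0.0
```

Run:
```python
from h import *
P=np.array([.4235,.4195,.049]);print(state()["position"],totool([.4235,.4195,.045],np.pi/2-.037))
c,im=check(P,"w9.png")
u,v=proj(c,P);g=cv2.cvtColor(im,cv2.COLOR_BGR2HSV)
m=((g[...,1]<60)&(g[...,2]>140)).astype(np.uint8);n,l,st,ce=cv2.connectedComponentsWithStats(m)
print([(ce[i].round(1).tolist(),st[i].tolist()) for i in range(1,n) if st[i][4]>15 and np.hypot(*(ce[i]-[u,v]))<70])
print("key pred",proj(c,P+[.043,-.0016,-.035]))
```

```text
[0.42653819 0.42000529 0.15351887] [array([-0.0009, -0.0036,  0.1085]), array([ 0.0056, -0.003 , -0.0004])]
pred 257.0 206.0 crop at 3x centred 270.11661918841503 210.04000430450577
[([282.8, 193.3], [242, 177, 79, 38, 1349])]
key pred [305.00157964 192.30346912]
```

Call:
apply_moves:
  motion:
    - {"x": 0,"y": -0.003,"z": 0.03,"ax": 0,"ay": 0,"az": 0}
    - {"x": 0,"y": -0.003,"z": 0.06,"ax": 0,"ay": 0,"az": 0}
    - {"x": 0,"y": -0.003,"z": 0.09,"ax": 0,"ay": 0,"az": 0}
    - {"x": 0,"y": -0.003,"z": 0.105,"ax": 0,"ay": 0,"az": 0}
    - {"x": 0,"y": -0.003,"z": 0.108,"ax": 0,"ay": 0,"az": 0}
    - {"x": 0,"y": -0.003,"z": 0.108,"ax": 0,"ay": 0,"az": 0}
    - {"x": 0,"y": -0.003,"z": 0.108,"ax": 0,"ay": 0,"az": 0}
    - {"x": 0,"y": -0.003,"z": 0.108,"ax": 0,"ay": 0,"az": 0}
    - {"x": 0,"y": -0.003,"z": 0.108,"ax": 0,"ay": 0,"az": 0}

```text
time: 26.05
position: [0.4235, 0.4203, 0.0449]
tool_rot: [2.261, 2.179, 0.008]
wrist_force: [0.3, -0.1, -0.3]
grip_width: 0.0401
gripper_force: 0.0
```

Call:
apply_moves:
  motion:
    - {"x": 0,"y": 0,"z": 0,"ax": 0,"ay": 0,"az": 0}
    - {"x": 0,"y": 0,"z": 0,"ax": 0,"ay": 0,"az": 0}
    - {"x": 0,"y": 0,"z": 0,"ax": 0,"ay": 0,"az": 0}
    - {"x": 0,"y": 0,"z": 0,"ax": 0,"ay": 0,"az": 0}
    - {"x": 0,"y": 0,"z": 0,"ax": 0,"ay": 0,"az": 0}
    - {"x": 0,"y": 0,"z": -0.03,"ax": 0,"ay": 0,"az": 0}
    - {"x": 0,"y": 0,"z": -0.07,"ax": 0,"ay": 0,"az": 0}
    - {"x": 0,"y": 0,"z": -0.11,"ax": 0,"ay": 0,"az": 0}
    - {"x": 0,"y": 0,"z": -0.15,"ax": 0,"ay": 0,"az": 0}
    - {"x": 0,"y": 0,"z": -0.19,"ax": 0,"ay": 0,"az": 0}
    - {"x": 0,"y": 0,"z": -0.23,"ax": 0,"ay": 0,"az": 0}
    - {"x": 0,"y": 0,"z": -0.25,"ax": 0,"ay": 0,"az": 0}
    - {"x": 0,"y": 0,"z": -0.25,"ax": 0,"ay": 0,"az": 0}
    - {"x": 0,"y": 0,"z": -0.25,"ax": 0,"ay": 0,"az": 0}
    - {"x": 0,"y": 0,"z": -0.25,"ax": 0,"ay": 0,"az": 0}
    - {"x": 0,"y": 0,"z": -0.25,"ax": 0,"ay": 0,"az": 0}
  claw: 0

```text
time: 27.38
position: [0.4204, 0.4181, 0.2898]
tool_rot: [2.261, 2.179, -0.007]
wrist_force: [0.1, -0.5, -0.6]
grip_width: 0.0129
gripper_force: 39.2
```

Run:
```python
from h import *
s=state();print(s["position"],s["grip_width"],totool([.4383,-.2677,.30],np.pi-.10))
```

```text
[0.42038711 0.41808805 0.28976997] 0.01290754496396972 [array([-0.6847,  0.0433, -0.0076]), array([-0.0046,  0.0017, -1.5078])]
```

Call:
apply_moves:
  motion:
    - {"x": -0.685,"y": 0.043,"z": -0.02,"ax": 0,"ay": 0,"az": -1.508}
    - {"x": -0.685,"y": 0.043,"z": -0.02,"ax": 0,"ay": 0,"az": -1.508}
    - {"x": -0.685,"y": 0.043,"z": -0.02,"ax": 0,"ay": 0,"az": -1.508}
    - {"x": -0.685,"y": 0.043,"z": -0.02,"ax": 0,"ay": 0,"az": -1.508}
    - {"x": -0.685,"y": 0.043,"z": -0.02,"ax": 0,"ay": 0,"az": -1.508}
    - {"x": -0.685,"y": 0.043,"z": -0.02,"ax": 0,"ay": 0,"az": -1.508}
    - {"x": -0.685,"y": 0.043,"z": -0.02,"ax": 0,"ay": 0,"az": -1.508}
    - {"x": -0.685,"y": 0.043,"z": -0.02,"ax": 0,"ay": 0,"az": -1.508}
    - {"x": -0.685,"y": 0.043,"z": -0.02,"ax": 0,"ay": 0,"az": -1.508}
    - {"x": -0.685,"y": 0.043,"z": -0.02,"ax": 0,"ay": 0,"az": -1.508}
    - {"x": -0.685,"y": 0.043,"z": -0.02,"ax": 0,"ay": 0,"az": -1.508}
    - {"x": -0.685,"y": 0.043,"z": -0.02,"ax": 0,"ay": 0,"az": -1.508}
    - {"x": -0.685,"y": 0.043,"z": -0.02,"ax": 0,"ay": 0,"az": -1.508}
    - {"x": -0.685,"y": 0.043,"z": -0.02,"ax": 0,"ay": 0,"az": -1.508}
    - {"x": -0.685,"y": 0.043,"z": -0.02,"ax": 0,"ay": 0,"az": -1.508}
    - {"x": -0.685,"y": 0.043,"z": -0.02,"ax": 0,"ay": 0,"az": -1.508}
    - {"x": -0.685,"y": 0.043,"z": -0.02,"ax": 0,"ay": 0,"az": -1.508}
    - {"x": -0.685,"y": 0.043,"z": -0.02,"ax": 0,"ay": 0,"az": -1.508}
    - {"x": -0.685,"y": 0.043,"z": -0.02,"ax": 0,"ay": 0,"az": -1.508}
    - {"x": -0.685,"y": 0.043,"z": -0.02,"ax": 0,"ay": 0,"az": -1.508}

```text
time: 29.05
position: [0.438, -0.2682, 0.3106]
tool_rot: [-0.163, -3.135, -0.004]
wrist_force: [1.5, 0.7, -0.2]
grip_width: 0.0122
gripper_force: 39.3
```

Call:
apply_moves:
  motion:
    - {"x": 0,"y": 0,"z": 0,"ax": 0,"ay": 0,"az": 0}
    - {"x": 0,"y": 0,"z": 0,"ax": 0,"ay": 0,"az": 0}
    - {"x": 0,"y": 0,"z": 0,"ax": 0,"ay": 0,"az": 0}
    - {"x": 0,"y": 0,"z": 0,"ax": 0,"ay": 0,"az": 0}
    - {"x": 0,"y": 0,"z": 0,"ax": 0,"ay": 0,"az": 0}
    - {"x": 0,"y": 0,"z": 0,"ax": 0,"ay": 0,"az": 0}
    - {"x": 0,"y": 0,"z": 0,"ax": 0,"ay": 0,"az": 0}
    - {"x": 0,"y": 0,"z": 0,"ax": 0,"ay": 0,"az": 0}

```text
time: 29.72
position: [0.4394, -0.2667, 0.3133]
tool_rot: [0.156, 3.135, -0.001]
wrist_force: [-0.1, -0.6, -1.6]
grip_width: 0.0127
gripper_force: 39.3
```

Run:
```python
from h import *
s=state();print(s["position"],s["grip_width"],totool([.4383,-.2677,.048],np.pi-.10))
```

```text
[ 0.43937141 -0.26665363  0.3132551 ] 0.012718777214562453 [array([ 0.0016, -0.0011,  0.2653]), array([-0.0003,  0.0024,  0.0007])]
```

Call:
apply_moves:
  motion:
    - {"x": 0.001,"y": -0.001,"z": 0.04,"ax": 0,"ay": 0,"az": 0}
    - {"x": 0.001,"y": -0.001,"z": 0.08,"ax": 0,"ay": 0,"az": 0}
    - {"x": 0.001,"y": -0.001,"z": 0.12,"ax": 0,"ay": 0,"az": 0}
    - {"x": 0.001,"y": -0.001,"z": 0.16,"ax": 0,"ay": 0,"az": 0}
    - {"x": 0.001,"y": -0.001,"z": 0.2,"ax": 0,"ay": 0,"az": 0}
    - {"x": 0.001,"y": -0.001,"z": 0.22,"ax": 0,"ay": 0,"az": 0}
    - {"x": 0.001,"y": -0.001,"z": 0.24,"ax": 0,"ay": 0,"az": 0}
    - {"x": 0.001,"y": -0.001,"z": 0.255,"ax": 0,"ay": 0,"az": 0}
    - {"x": 0.001,"y": -0.001,"z": 0.263,"ax": 0,"ay": 0,"az": 0}
    - {"x": 0.001,"y": -0.001,"z": 0.266,"ax": 0,"ay": 0,"az": 0}
    - {"x": 0.001,"y": -0.001,"z": 0.266,"ax": 0,"ay": 0,"az": 0}
    - {"x": 0.001,"y": -0.001,"z": 0.266,"ax": 0,"ay": 0,"az": 0}
    - {"x": 0.001,"y": -0.001,"z": 0.266,"ax": 0,"ay": 0,"az": 0}

```text
time: 30.8
position: [0.4397, -0.2686, 0.0483]
tool_rot: [0.156, 3.133, -0.003]
wrist_force: [0.5, -0.4, -0.3]
grip_width: 0.0127
gripper_force: 39.3
```

Call:
apply_moves:
  motion:
    - {"x": 0,"y": 0,"z": 0,"ax": 0,"ay": 0,"az": 0}
    - {"x": 0,"y": 0,"z": 0,"ax": 0,"ay": 0,"az": 0}
    - {"x": 0,"y": 0,"z": 0,"ax": 0,"ay": 0,"az": 0}
    - {"x": 0,"y": 0,"z": -0.02,"ax": 0,"ay": 0,"az": 0}
    - {"x": 0,"y": 0,"z": -0.05,"ax": 0,"ay": 0,"az": 0}
    - {"x": 0,"y": 0,"z": -0.09,"ax": 0,"ay": 0,"az": 0}
    - {"x": 0,"y": 0,"z": -0.13,"ax": 0,"ay": 0,"az": 0}
    - {"x": 0,"y": 0,"z": -0.17,"ax": 0,"ay": 0,"az": 0}
    - {"x": 0,"y": 0,"z": -0.21,"ax": 0,"ay": 0,"az": 0}
    - {"x": 0,"y": 0,"z": -0.25,"ax": 0,"ay": 0,"az": 0}
    - {"x": 0,"y": 0,"z": -0.29,"ax": 0,"ay": 0,"az": 0}
    - {"x": 0,"y": 0,"z": -0.32,"ax": 0,"ay": 0,"az": 0}
    - {"x": 0,"y": 0,"z": -0.32,"ax": 0,"ay": 0,"az": 0}
    - {"x": 0,"y": 0,"z": -0.32,"ax": 0,"ay": 0,"az": 0}
    - {"x": 0,"y": 0,"z": -0.32,"ax": 0,"ay": 0,"az": 0}
    - {"x": 0,"y": 0,"z": -0.32,"ax": 0,"ay": 0,"az": 0}
  claw: 0.03

```text
time: 32.13
position: [0.4371, -0.2671, 0.365]
tool_rot: [-0.157, -3.137, -0.003]
wrist_force: [0.9, -0.8, -1.0]
grip_width: 0.0301
gripper_force: 0.0
```

Run:
```python
from h import *
s=state();print(s["position"],s["joint_positions"].round(2),totool([.41,-.174,.37],np.pi-.10))
```

```text
[ 0.4371026  -0.26708545  0.36500553] [-0.63  0.    1.76  0.    1.38 -2.11] [array([ 0.0362,  0.0899, -0.0048]), array([ 0.0018, -0.0012,  0.0002])]
```

Run:
```python
from h import *
print(totool([.53,-.24,.42],np.pi/2))
```

```text
[array([-0.0897,  0.0363, -0.055 ]), array([ 6.000e-04, -2.300e-03,  1.471e+00])]
```

Call:
apply_moves:
  motion:
    - {"x": -0.09,"y": 0.036,"z": -0.055,"ax": 0,"ay": 0,"az": 1.471}
    - {"x": -0.09,"y": 0.036,"z": -0.055,"ax": 0,"ay": 0,"az": 1.471}
    - {"x": -0.09,"y": 0.036,"z": -0.055,"ax": 0,"ay": 0,"az": 1.471}
    - {"x": -0.09,"y": 0.036,"z": -0.055,"ax": 0,"ay": 0,"az": 1.471}
    - {"x": -0.09,"y": 0.036,"z": -0.055,"ax": 0,"ay": 0,"az": 1.471}
    - {"x": -0.09,"y": 0.036,"z": -0.055,"ax": 0,"ay": 0,"az": 1.471}
    - {"x": -0.09,"y": 0.036,"z": -0.055,"ax": 0,"ay": 0,"az": 1.471}
    - {"x": -0.09,"y": 0.036,"z": -0.055,"ax": 0,"ay": 0,"az": 1.471}
    - {"x": -0.09,"y": 0.036,"z": -0.055,"ax": 0,"ay": 0,"az": 1.471}
    - {"x": -0.09,"y": 0.036,"z": -0.055,"ax": 0,"ay": 0,"az": 1.471}
    - {"x": -0.09,"y": 0.036,"z": -0.055,"ax": 0,"ay": 0,"az": 1.471}
    - {"x": -0.09,"y": 0.036,"z": -0.055,"ax": 0,"ay": 0,"az": 1.471}
    - {"x": -0.09,"y": 0.036,"z": -0.055,"ax": 0,"ay": 0,"az": 1.471}
    - {"x": -0.09,"y": 0.036,"z": -0.055,"ax": 0,"ay": 0,"az": 1.471}
    - {"x": -0.09,"y": 0.036,"z": -0.055,"ax": 0,"ay": 0,"az": 1.471}
    - {"x": -0.09,"y": 0.036,"z": -0.055,"ax": 0,"ay": 0,"az": 1.471}
    - {"x": -0.09,"y": 0.036,"z": -0.055,"ax": 0,"ay": 0,"az": 1.471}
    - {"x": -0.09,"y": 0.036,"z": -0.055,"ax": 0,"ay": 0,"az": 1.471}
    - {"x": -0.09,"y": 0.036,"z": -0.055,"ax": 0,"ay": 0,"az": 1.471}

```text
time: 33.72
position: [0.5311, -0.2409, 0.4223]
tool_rot: [2.22, 2.221, 0.002]
wrist_force: [-0.1, -0.3, -0.1]
grip_width: 0.0302
gripper_force: 0.0
```

Run:
```python
from h import *
c,im=snap("wrist","w10.png");np.savez("w10.npz",K=c[0],T=c[1]);print(state()["position"])
cv2.imwrite("pics/w10b.png",cv2.resize(im,(768,576),interpolation=cv2.INTER_CUBIC))
h=cv2.cvtColor(im,cv2.COLOR_BGR2HSV)
for nm,lo,hi in [("red",(0,190,90),(4,255,255)),("grn",(55,120,80),(80,255,255)),("orange",(7,215,120),(14,255,255))]:
    n,l,st,ce=cv2.connectedComponentsWithStats(cv2.inRange(h,lo,hi))
    for i in range(1,n):
        if st[i][4]>30:
            r=cv2.minAreaRect(np.argwhere(l==i)[:,::-1].astype(np.float32));print(nm,ce[i].round(1),st[i],[np.round(q,1) for q in r],onz(c,*ce[i],.215 if nm=="orange" else .196).round(4))
```

```text
[ 0.53106491 -0.24091121  0.42235337]
red [334. 228.] [327 217  15  21 216] [array([334.1, 226.7]), array([13. , 20.6]), np.float64(5.2)] [ 0.6224 -0.3176  0.196 ]
grn [347.2  99.7] [339  89  17  23 328] [array([347.1,  99.7]), array([14.6, 22.7]), np.float64(6.3)] [ 0.6249 -0.1641  0.196 ]
orange [186.5 111.1] [181  90  10  39  74] [array([186.9, 109.2]), array([ 5.8, 38.9]), np.float64(9.0)] [ 0.4532 -0.1751  0.215 ]
```

View pics/w10b.png

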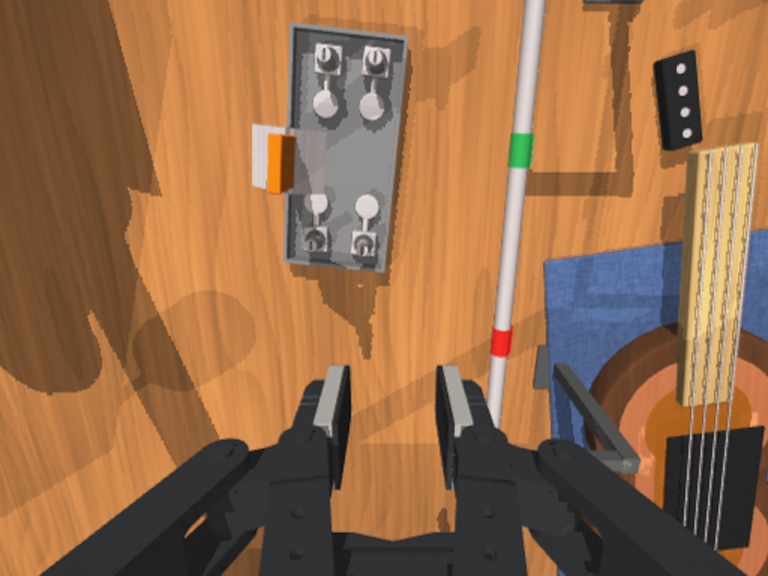

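All four heads are in the tray, two per side. The tab's top face is at about (275,164), the tray corners are (290,24), (407,38), (384,271) and (285,262), and the bands are on the rail at (521,150) and (501,342).

Run:
```python
from h import *
w=np.load("w10.npz");c=(w["K"],w["T"]);f=lambda u,v,z:onz(c,u/1.5-.2,v/1.5-.2,z)
k=np.array([f(*p,.022) for p in [(290,24),(407,38),(384,271),(285,262)]]);print(k.round(4),k.mean(0))
for a,b in((0,1),(3,2)):d=k[b]-k[a];print(np.hypot(*d[:2]),np.arctan2(d[1],d[0]))
for a,b in((3,0),(2,1)):d=k[b]-k[a];print(np.hypot(*d[:2]),np.arctan2(-d[0],d[1]))
print("tab",f(275,164,.215),[f(*p,.215).round(4) for p in[(270,134),(283,134),(267,192),(280,193)]])
im=cv2.imread("pics/w10.png");print(im[105:115:3,174:200].tolist()[0])
print("rail",f(521,150,.19),f(501,342,.19),f(534,0,.19))
```

```text
[[ 0.4286 -0.0476  0.022 ]
 [ 0.5463 -0.06    0.022 ]
 [ 0.5216 -0.3054  0.022 ]
 [ 0.4048 -0.2944  0.022 ]] [ 0.47529898 -0.17685128  0.022     ]
0.11833714698496454 -0.10449975281482775
0.11728928036282694 -0.09412686799399038
0.2478772207671223 -0.09609540899428486
0.24665400688864775 -0.1003277252651311
tab [ 0.44987902 -0.17315539  0.215     ] [array([ 0.4481, -0.1535,  0.215 ]), array([ 0.4569, -0.1535,  0.215 ]), array([ 0.4426, -0.1922,  0.215 ]), array([ 0.4518, -0.1929,  0.215 ])]
[[202, 204, 215], [199, 202, 214], [199, 201, 214], [205, 207, 217], [102, 178, 242], [23, 149, 244], [22, 142, 244], [24, 142, 244], [24, 141, 244], [25, 142, 244], [23, 140, 244], [17, 139, 244], [20, 123, 237], [16, 80, 165], [17, 53, 105], [16, 50, 96], [18, 51, 97], [17, 50, 96], [20, 50, 97], [19, 51, 97], [19, 50, 97], [17, 50, 96], [72, 82, 102], [98, 100, 107], [101, 102, 109], [102, 104, 109]]
rail [ 0.62645834 -0.16436689  0.19      ] [ 0.62374654 -0.32009027  0.19      ] [ 0.62636706 -0.06832794  0.19      ]
```

Run:
```python
from h import *
print(totool([.4498,-.1732,.30],1.472))
```

```text
[array([ 0.0678, -0.0815,  0.1222]), array([0.0022, 0.0003, 0.099 ])]
```

Call:
apply_moves:
  motion:
    - {"x": 0.068,"y": -0.081,"z": 0.122,"ax": 0,"ay": 0,"az": 0.099}
    - {"x": 0.068,"y": -0.081,"z": 0.122,"ax": 0,"ay": 0,"az": 0.099}
    - {"x": 0.068,"y": -0.081,"z": 0.122,"ax": 0,"ay": 0,"az": 0.099}
    - {"x": 0.068,"y": -0.081,"z": 0.122,"ax": 0,"ay": 0,"az": 0.099}
    - {"x": 0.068,"y": -0.081,"z": 0.122,"ax": 0,"ay": 0,"az": 0.099}
    - {"x": 0.068,"y": -0.081,"z": 0.122,"ax": 0,"ay": 0,"az": 0.099}
    - {"x": 0.068,"y": -0.081,"z": 0.122,"ax": 0,"ay": 0,"az": 0.099}
    - {"x": 0.068,"y": -0.081,"z": 0.122,"ax": 0,"ay": 0,"az": 0.099}
    - {"x": 0.068,"y": -0.081,"z": 0.122,"ax": 0,"ay": 0,"az": 0.099}
    - {"x": 0.068,"y": -0.081,"z": 0.122,"ax": 0,"ay": 0,"az": 0.099}
    - {"x": 0.068,"y": -0.081,"z": 0.122,"ax": 0,"ay": 0,"az": 0.099}
    - {"x": 0.068,"y": -0.081,"z": 0.122,"ax": 0,"ay": 0,"az": 0.099}
  claw: 0.05
  grip_force: 100

```text
time: 34.77
position: [0.451, -0.1734, 0.3008]
tool_rot: [2.327, 2.107, 0.003]
wrist_force: [0.2, 1.7, -0.1]
grip_width: 0.0503
gripper_force: 0.0
```

Run:
```python
from h import *
print(state()["position"],totool([.4498,-.1732,.20],1.472))
```

```text
[ 0.4509988  -0.17338924  0.30075086] [array([ 1.000e-04, -1.500e-03,  1.007e-01]), array([ 0.0032,  0.0006, -0.0004])]
```

Call:
apply_moves:
  motion:
    - {"x": 0,"y": -0.001,"z": 0.03,"ax": 0.003,"ay": 0,"az": 0}
    - {"x": 0,"y": -0.001,"z": 0.06,"ax": 0.003,"ay": 0,"az": 0}
    - {"x": 0,"y": -0.001,"z": 0.08,"ax": 0.003,"ay": 0,"az": 0}
    - {"x": 0,"y": -0.001,"z": 0.095,"ax": 0.003,"ay": 0,"az": 0}
    - {"x": 0,"y": -0.001,"z": 0.1,"ax": 0.003,"ay": 0,"az": 0}
    - {"x": 0,"y": -0.001,"z": 0.1,"ax": 0.003,"ay": 0,"az": 0}
    - {"x": 0,"y": -0.001,"z": 0.1,"ax": 0.003,"ay": 0,"az": 0}
    - {"x": 0,"y": -0.001,"z": 0.1,"ax": 0.003,"ay": 0,"az": 0}
    - {"x": 0,"y": -0.001,"z": 0.1,"ax": 0.003,"ay": 0,"az": 0}

```text
time: 35.52
position: [0.4506, -0.1734, 0.2016]
tool_rot: [2.327, 2.107, 0.001]
wrist_force: [0.3, 0.4, 0.2]
grip_width: 0.0499
gripper_force: 0.0
```

Call:
apply_moves:
  motion:
    - {"x": 0,"y": 0,"z": 0,"ax": 0,"ay": 0,"az": 0}
    - {"x": 0,"y": 0,"z": 0,"ax": 0,"ay": 0,"az": 0}
    - {"x": 0,"y": 0,"z": 0,"ax": 0,"ay": 0,"az": 0}
    - {"x": 0,"y": 0,"z": 0,"ax": 0,"ay": 0,"az": 0}
    - {"x": 0,"y": 0,"z": 0,"ax": 0,"ay": 0,"az": 0}
    - {"x": 0,"y": 0,"z": 0,"ax": 0,"ay": 0,"az": 0}
    - {"x": 0,"y": 0,"z": -0.01,"ax": 0,"ay": 0,"az": 0}
    - {"x": 0,"y": 0,"z": -0.02,"ax": 0,"ay": 0,"az": 0}
    - {"x": 0,"y": 0,"z": -0.03,"ax": 0,"ay": 0,"az": 0}
    - {"x": 0,"y": 0,"z": -0.04,"ax": 0,"ay": 0,"az": 0}
    - {"x": 0,"y": 0,"z": -0.05,"ax": 0,"ay": 0,"az": 0}
    - {"x": 0,"y": 0,"z": -0.06,"ax": 0,"ay": 0,"az": 0}
    - {"x": 0,"y": 0,"z": -0.07,"ax": 0,"ay": 0,"az": 0}
    - {"x": 0,"y": 0,"z": -0.075,"ax": 0,"ay": 0,"az": 0}
    - {"x": 0,"y": 0,"z": -0.075,"ax": 0,"ay": 0,"az": 0}
    - {"x": 0,"y": 0,"z": -0.075,"ax": 0,"ay": 0,"az": 0}
    - {"x": 0,"y": 0,"z": -0.075,"ax": 0,"ay": 0,"az": 0}
    - {"x": 0,"y": 0,"z": -0.075,"ax": 0,"ay": 0,"az": 0}
    - {"x": 0,"y": 0,"z": -0.075,"ax": 0,"ay": 0,"az": 0}
  claw: 0

```text
time: 37.1
position: [0.4491, -0.1726, 0.2742]
tool_rot: [-2.327, -2.107, 0.002]
wrist_force: [-0.4, 0.3, -7.4]
grip_width: 0.0084
gripper_force: 97.8
```

Run:
```python
from h import *
s=state();print(s["position"],s["moment"].round(2),s["grip_width"],totool([.6265,-.164,.2745],1.555))
c,b=snap("side","s6.png");c,d=snap("scene","sc6.png")
cv2.imwrite("pics/x6.png",np.hstack([cv2.resize(b[60:220,210:350],(420,480)),cv2.resize(d[150:310,80:206],(378,480))]))
```

```text
[ 0.44909643 -0.17261996  0.27419872] [ 0.06  0.13 -0.04] 0.008388679520708035 [array([ 0.0261,  0.1757, -0.0007]), array([-0.0026, -0.0006, -0.0832])]
```

View pics/x6.png

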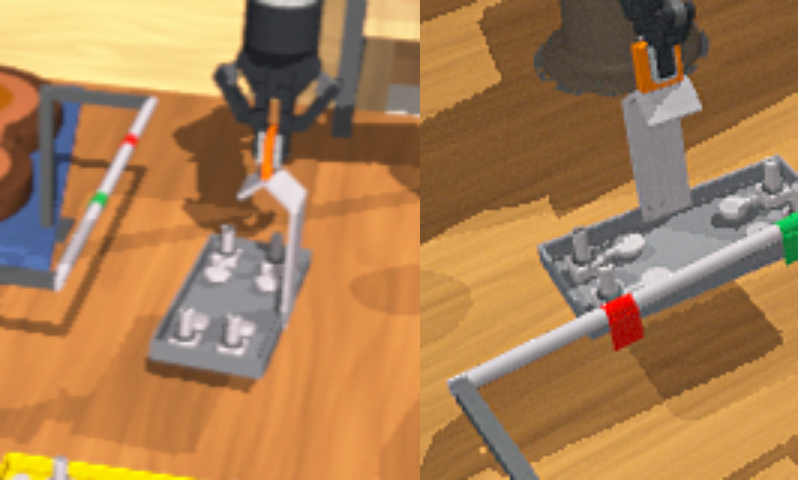

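The carrier is lifted and level, with all four heads in it. Now over the rail at green.

Call:
apply_moves:
  motion:
    - {"x": 0.002,"y": 0.015,"z": 0,"ax": 0,"ay": 0,"az": -0.01}
    - {"x": 0.004,"y": 0.03,"z": 0,"ax": 0,"ay": 0,"az": -0.02}
    - {"x": 0.007,"y": 0.045,"z": 0,"ax": 0,"ay": 0,"az": -0.03}
    - {"x": 0.009,"y": 0.06,"z": 0,"ax": 0,"ay": 0,"az": -0.04}
    - {"x": 0.012,"y": 0.08,"z": 0,"ax": 0,"ay": 0,"az": -0.05}
    - {"x": 0.014,"y": 0.095,"z": 0,"ax": 0,"ay": 0,"az": -0.06}
    - {"x": 0.017,"y": 0.115,"z": 0,"ax": 0,"ay": 0,"az": -0.07}
    - {"x": 0.02,"y": 0.13,"z": 0,"ax": 0,"ay": 0,"az": -0.08}
    - {"x": 0.022,"y": 0.145,"z": 0,"ax": 0,"ay": 0,"az": -0.083}
    - {"x": 0.024,"y": 0.16,"z": 0,"ax": 0,"ay": 0,"az": -0.083}
    - {"x": 0.026,"y": 0.17,"z": 0,"ax": 0,"ay": 0,"az": -0.083}
    - {"x": 0.026,"y": 0.176,"z": 0,"ax": 0,"ay": 0,"az": -0.083}
    - {"x": 0.026,"y": 0.176,"z": 0,"ax": 0,"ay": 0,"az": -0.083}
    - {"x": 0.026,"y": 0.176,"z": 0,"ax": 0,"ay": 0,"az": -0.083}
    - {"x": 0.026,"y": 0.176,"z": 0,"ax": 0,"ay": 0,"az": -0.083}
    - {"x": 0.026,"y": 0.176,"z": 0,"ax": 0,"ay": 0,"az": -0.083}
    - {"x": 0.026,"y": 0.176,"z": 0,"ax": 0,"ay": 0,"az": -0.083}
    - {"x": 0.026,"y": 0.176,"z": 0,"ax": 0,"ay": 0,"az": -0.083}
    - {"x": 0.026,"y": 0.176,"z": 0,"ax": 0,"ay": 0,"az": -0.083}

```text
time: 38.78
position: [0.6271, -0.1644, 0.2751]
tool_rot: [-2.239, -2.203, 0.001]
wrist_force: [0.0, 0.2, -6.8]
grip_width: 0.0087
gripper_force: 98.1
```

Run:
```python
from h import *
s=state();print(s["position"],s["wrist_force"],s["grip_width"],totool([.6265,-.164,.2365],1.555))
c,b=snap("side","s7.png");c,d=snap("scene","sc7.png")
cv2.imwrite("pics/x7.png",np.hstack([cv2.resize(b[60:220,190:330],(420,480)),cv2.resize(d[150:310,110:236],(378,480))]))
```

```text
[ 0.62707115 -0.16444801  0.27514495] [ 0.01355195  0.18955066 -6.79747614] 0.008745731684915407 [array([ 0.0004, -0.0005,  0.0386]), array([-0.0008,  0.0001, -0.0004])]
```

View pics/x7.png

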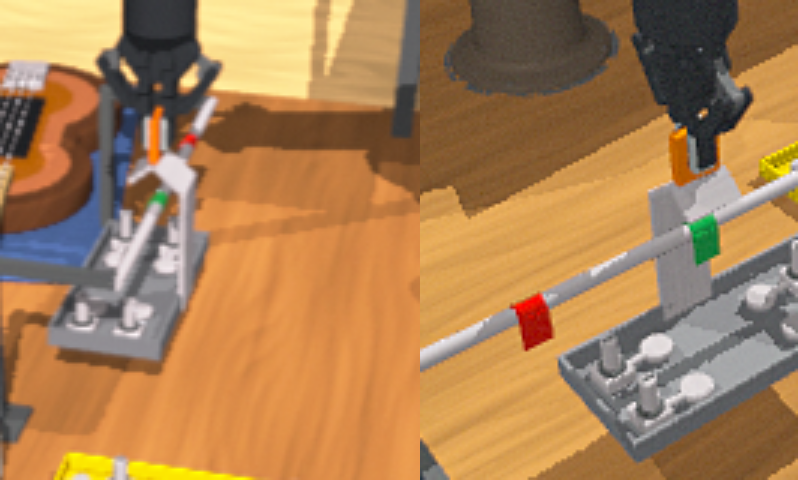

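The hook is poised over the rail at the green band. Now I'll lower it gently.

Call:
apply_moves:
  motion:
    - {"x": 0,"y": 0,"z": 0.008,"ax": 0,"ay": 0,"az": 0}
    - {"x": 0,"y": 0,"z": 0.016,"ax": 0,"ay": 0,"az": 0}
    - {"x": 0,"y": 0,"z": 0.024,"ax": 0,"ay": 0,"az": 0}
    - {"x": 0,"y": 0,"z": 0.03,"ax": 0,"ay": 0,"az": 0}
    - {"x": 0,"y": 0,"z": 0.034,"ax": 0,"ay": 0,"az": 0}
    - {"x": 0,"y": 0,"z": 0.036,"ax": 0,"ay": 0,"az": 0}
    - {"x": 0,"y": 0,"z": 0.036,"ax": 0,"ay": 0,"az": 0}
    - {"x": 0,"y": 0,"z": 0.036,"ax": 0,"ay": 0,"az": 0}
    - {"x": 0,"y": 0,"z": 0.036,"ax": 0,"ay": 0,"az": 0}
    - {"x": 0,"y": 0,"z": 0.036,"ax": 0,"ay": 0,"az": 0}
    - {"x": 0,"y": 0,"z": 0.036,"ax": 0,"ay": 0,"az": 0}
    - {"x": 0,"y": 0,"z": 0.036,"ax": 0,"ay": 0,"az": 0}

```text
time: 39.88
position: [0.6275, -0.1645, 0.2393]
tool_rot: [-2.239, -2.204, 0.001]
wrist_force: [-0.1, 0.4, -6.3]
grip_width: 0.0087
gripper_force: 98.1
```

Call:
apply_moves:
  motion:
    - {"x": 0,"y": 0,"z": 0.001,"ax": 0,"ay": 0,"az": 0}
    - {"x": 0,"y": 0,"z": 0.002,"ax": 0,"ay": 0,"az": 0}
    - {"x": 0,"y": 0,"z": 0.003,"ax": 0,"ay": 0,"az": 0}
    - {"x": 0,"y": 0,"z": 0.003,"ax": 0,"ay": 0,"az": 0}
    - {"x": 0,"y": 0,"z": 0.003,"ax": 0,"ay": 0,"az": 0}
    - {"x": 0,"y": 0,"z": 0.003,"ax": 0,"ay": 0,"az": 0}
    - {"x": 0,"y": 0,"z": 0.003,"ax": 0,"ay": 0,"az": 0}

```text
time: 40.47
position: [0.6273, -0.1644, 0.2361]
tool_rot: [-2.239, -2.203, 0.001]
wrist_force: [-0.7, 1.0, -5.6]
grip_width: 0.0092
gripper_force: 98.5
```

Call:
apply_moves:
  motion:
    - {"x": 0,"y": 0,"z": 0.001,"ax": 0,"ay": 0,"az": 0}
    - {"x": 0,"y": 0,"z": 0.002,"ax": 0,"ay": 0,"az": 0}
    - {"x": 0,"y": 0,"z": 0.002,"ax": 0,"ay": 0,"az": 0}
    - {"x": 0,"y": 0,"z": 0.002,"ax": 0,"ay": 0,"az": 0}
    - {"x": 0,"y": 0,"z": 0.002,"ax": 0,"ay": 0,"az": 0}

```text
time: 40.88
position: [0.6274, -0.1644, 0.2361]
tool_rot: [2.239, 2.204, -0.001]
wrist_force: [-5.0, 1.0, 5.9]
grip_width: 0.0089
gripper_force: 100.2
```

Call:
apply_moves:
  motion:
    - {"x": 0,"y": -0.001,"z": 0,"ax": 0,"ay": 0,"az": 0}
    - {"x": 0,"y": -0.001,"z": -0.001,"ax": 0,"ay": 0,"az": 0}
    - {"x": 0,"y": -0.001,"z": -0.001,"ax": 0,"ay": 0,"az": 0}
    - {"x": 0,"y": -0.001,"z": -0.001,"ax": 0,"ay": 0,"az": 0}
    - {"x": 0,"y": -0.001,"z": -0.001,"ax": 0,"ay": 0,"az": 0}

```text
time: 41.3
position: [0.6267, -0.1647, 0.2355]
tool_rot: [2.239, 2.203, -0.001]
wrist_force: [-2.8, -0.6, 3.8]
grip_width: 0.0089
gripper_force: 99.9
```

Call:
apply_moves:
  motion:
    - {"x": -0.004,"y": 0,"z": 0,"ax": 0,"ay": 0,"az": 0}
    - {"x": -0.01,"y": 0,"z": 0,"ax": 0,"ay": 0,"az": 0}
    - {"x": -0.016,"y": 0,"z": 0,"ax": 0,"ay": 0,"az": 0}
    - {"x": -0.022,"y": 0,"z": 0,"ax": 0,"ay": 0,"az": 0}
    - {"x": -0.028,"y": 0,"z": 0,"ax": 0,"ay": 0,"az": 0}
    - {"x": -0.034,"y": 0,"z": 0,"ax": 0,"ay": 0,"az": 0}
    - {"x": -0.04,"y": 0,"z": 0,"ax": 0,"ay": 0,"az": 0}
    - {"x": -0.046,"y": 0,"z": 0,"ax": 0,"ay": 0,"az": 0}
    - {"x": -0.05,"y": 0,"z": 0,"ax": 0,"ay": 0,"az": 0}
    - {"x": -0.05,"y": 0,"z": 0,"ax": 0,"ay": 0,"az": 0}
    - {"x": -0.05,"y": 0,"z": 0,"ax": 0,"ay": 0,"az": 0}

```text
time: 42.22
position: [0.6251, -0.2105, 0.2347]
tool_rot: [-2.234, -2.197, -0.006]
wrist_force: [-3.7, 9.2, 5.4]
grip_width: 0.0091
gripper_force: 100.1
```

Call:
apply_moves:
  motion:
    - {"x": -0.006,"y": -0.0005,"z": -0.0005,"ax": 0,"ay": 0,"az": 0}
    - {"x": -0.012,"y": -0.0005,"z": -0.0005,"ax": 0,"ay": 0,"az": 0}
    - {"x": -0.018,"y": -0.0005,"z": -0.0005,"ax": 0,"ay": 0,"az": 0}
    - {"x": -0.024,"y": -0.0005,"z": -0.0005,"ax": 0,"ay": 0,"az": 0}
    - {"x": -0.03,"y": -0.0005,"z": -0.0005,"ax": 0,"ay": 0,"az": 0}
    - {"x": -0.036,"y": -0.0005,"z": -0.0005,"ax": 0,"ay": 0,"az": 0}
    - {"x": -0.042,"y": -0.0005,"z": -0.0005,"ax": 0,"ay": 0,"az": 0}
    - {"x": -0.048,"y": -0.0005,"z": -0.0005,"ax": 0,"ay": 0,"az": 0}
    - {"x": -0.054,"y": -0.0005,"z": -0.0005,"ax": 0,"ay": 0,"az": 0}
    - {"x": -0.06,"y": -0.0005,"z": -0.0005,"ax": 0,"ay": 0,"az": 0}
    - {"x": -0.066,"y": -0.0005,"z": -0.0005,"ax": 0,"ay": 0,"az": 0}
    - {"x": -0.072,"y": -0.0005,"z": -0.0005,"ax": 0,"ay": 0,"az": 0}
    - {"x": -0.078,"y": -0.0005,"z": -0.0005,"ax": 0,"ay": 0,"az": 0}
    - {"x": -0.084,"y": -0.0005,"z": -0.0005,"ax": 0,"ay": 0,"az": 0}
    - {"x": -0.09,"y": -0.0005,"z": -0.0005,"ax": 0,"ay": 0,"az": 0}
    - {"x": -0.09,"y": -0.0005,"z": -0.0005,"ax": 0,"ay": 0,"az": 0}
    - {"x": -0.09,"y": -0.0005,"z": -0.0005,"ax": 0,"ay": 0,"az": 0}

```text
time: 43.63
position: [0.6235, -0.3017, 0.2347]
tool_rot: [-2.235, -2.199, -0.004]
wrist_force: [-2.1, 7.5, 3.9]
grip_width: 0.0086
gripper_force: 99.8
```

Run:
```python
from h import *
s=state();print(s["position"],s["wrist_force"])
for n in("scene","side"):
    c,im=snap(n,n+"8.png");h=cv2.cvtColor(im,cv2.COLOR_BGR2HSV)
    m=cv2.inRange(h,(0,190,70),(4,255,255));k,l,st,ce=cv2.connectedComponentsWithStats(m)
    print(n,[(ce[i].round(1),st[i]) for i in range(1,k) if st[i][4]>8])
    m=cv2.inRange(h,(7,190,120),(16,255,255));k,l,st,ce=cv2.connectedComponentsWithStats(m)
    print(n,"tab",[(ce[i].round(1),st[i]) for i in range(1,k) if st[i][4]>20][:8])
    print([proj(c,[.624,y,.19]).round(1).tolist() for y in(-.307,-.319,-.331)])
print([proj(cam("scene"),[.624,y,z]).round(1).tolist() for y in(-.307,-.319,-.331) for z in(.198,.182)])
```

```text
[ 0.62348784 -0.30168175  0.23472025] [-2.09322767  7.47547946  3.86543592]
scene [(array([145.4, 260.6]), array([140, 252,  14,  15,  37], dtype=int32))]
scene tab [(array([146.7, 240.4]), array([140, 230,  20,  20, 126], dtype=int32)), (array([312. , 242.1]), array([306, 238,  12,   8,  41], dtype=int32))]
[[150.4, 250.9], [145.6, 253.3], [140.7, 255.7]]
side [(array([498.5,   3.5]), array([483,   0,  29,   9, 221], dtype=int32))]
side tab [(array([185.2,  89.1]), array([180,  86,  10,   6,  39], dtype=int32)), (array([203.5, 102.9]), array([193,  87,  21,  34, 201], dtype=int32)), (array([251.1,  98.2]), array([249,  91,   5,  16,  36], dtype=int32)), (array([175.4, 114.4]), array([172, 112,   8,   7,  40], dtype=int32)), (array([179.8, 200.9]), array([171, 192,  18,  18, 227], dtype=int32)), (array([180.9, 224.4]), array([173, 222,  17,   5,  44], dtype=int32))]
[[252.1, 109.2], [252.8, 107.7], [253.5, 106.3]]
[[149.9, 248.2], [150.9, 253.5], [145.1, 250.6], [146.1, 255.9], [140.2, 253.0], [141.3, 258.3]]
```

Call:
apply_moves:
  motion:
    - {"x": -0.005,"y": 0,"z": 0,"ax": 0,"ay": 0,"az": 0}
    - {"x": -0.01,"y": 0,"z": 0,"ax": 0,"ay": 0,"az": 0}
    - {"x": -0.015,"y": 0,"z": 0,"ax": 0,"ay": 0,"az": 0}
    - {"x": -0.015,"y": 0,"z": 0,"ax": 0,"ay": 0,"az": 0}
    - {"x": -0.015,"y": 0,"z": 0,"ax": 0,"ay": 0,"az": 0}
    - {"x": -0.015,"y": 0,"z": 0,"ax": 0,"ay": 0,"az": 0}
    - {"x": -0.015,"y": 0,"z": 0,"ax": 0,"ay": 0,"az": 0}
    - {"x": -0.015,"y": 0,"z": 0,"ax": 0,"ay": 0,"az": 0}

```text
time: 44.4
position: [0.6231, -0.3189, 0.2347]
tool_rot: [-2.238, -2.202, 0.001]
wrist_force: [-2.2, 2.9, 0.7]
grip_width: 0.0087
gripper_force: 99.4
```

Run:
```python
from h import *
s=state();print(s["position"],s["wrist_force"],s["moment"])
b=cv2.imread("pics/scene0.png");c,d=snap("scene","sc9.png");c2,e=snap("side","s9.png")
f=lambda a:cv2.resize(a[180:340,85:215],(390,480),interpolation=cv2.INTER_CUBIC)
cv2.imwrite("pics/x9.png",np.hstack([f(d),cv2.resize(e[60:220,180:316],(408,480),interpolation=cv2.INTER_CUBIC)]))
```

```text
[ 0.62314529 -0.3188764   0.23469551] [-2.23046998  2.91828572  0.6934354 ] [ 0.43421492  0.51525756 -0.01306087]
```

View pics/x9.png

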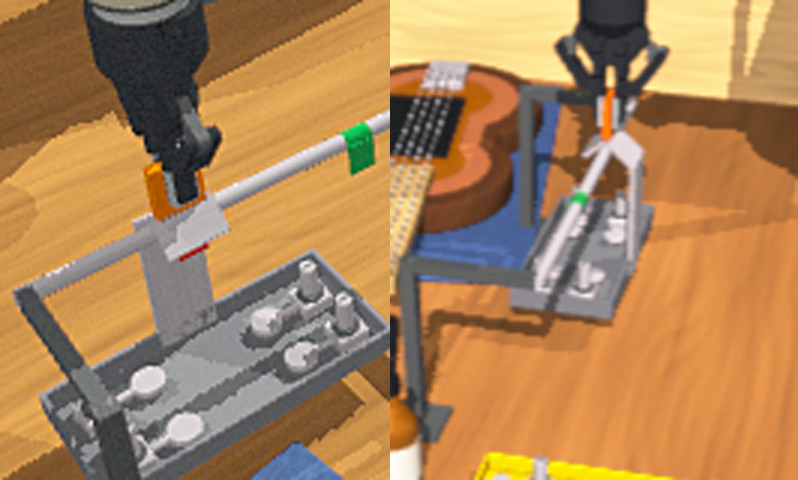

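The red tab shows centred under the hook flap, at (194,250) against a flap running from 165 to 228. I'll release and withdraw upward.

Call:
apply_moves:
  motion:
    - {"x": 0,"y": 0,"z": 0,"ax": 0,"ay": 0,"az": 0}
    - {"x": 0,"y": 0,"z": 0,"ax": 0,"ay": 0,"az": 0}
    - {"x": 0,"y": 0,"z": 0,"ax": 0,"ay": 0,"az": 0}
    - {"x": 0,"y": 0,"z": 0,"ax": 0,"ay": 0,"az": 0}
    - {"x": 0,"y": 0,"z": 0,"ax": 0,"ay": 0,"az": 0}
    - {"x": 0,"y": 0,"z": 0,"ax": 0,"ay": 0,"az": 0}
    - {"x": 0,"y": 0,"z": -0.02,"ax": 0,"ay": 0,"az": 0}
    - {"x": 0,"y": 0,"z": -0.05,"ax": 0,"ay": 0,"az": 0}
    - {"x": 0,"y": 0,"z": -0.09,"ax": 0,"ay": 0,"az": 0}
    - {"x": 0,"y": 0,"z": -0.13,"ax": 0,"ay": 0,"az": 0}
    - {"x": 0,"y": 0,"z": -0.16,"ax": 0,"ay": 0,"az": 0}
    - {"x": 0,"y": 0,"z": -0.16,"ax": 0,"ay": 0,"az": 0}
    - {"x": 0,"y": 0,"z": -0.16,"ax": 0,"ay": 0,"az": 0}
    - {"x": 0,"y": 0,"z": -0.16,"ax": 0,"ay": 0,"az": 0}
    - {"x": 0,"y": 0,"z": -0.16,"ax": 0,"ay": 0,"az": 0}
    - {"x": 0,"y": 0,"z": -0.16,"ax": 0,"ay": 0,"az": 0}
  claw: 0.05

```text
time: 45.83
position: [0.6227, -0.3189, 0.3926]
tool_rot: [-2.236, -2.2, 0.003]
wrist_force: [-0.2, -0.2, -0.0]
grip_width: 0.0501
gripper_force: 0.0
```

Call:
apply_moves:
  motion:
    - {"x": -0.03,"y": -0.02,"z": 0,"ax": 0,"ay": 0,"az": 0}
    - {"x": -0.06,"y": -0.06,"z": 0,"ax": 0,"ay": 0,"az": 0}
    - {"x": -0.06,"y": -0.1,"z": 0,"ax": 0,"ay": 0,"az": 0}
    - {"x": -0.06,"y": -0.1,"z": 0,"ax": 0,"ay": 0,"az": 0}
    - {"x": -0.06,"y": -0.1,"z": 0,"ax": 0,"ay": 0,"az": 0}
    - {"x": -0.06,"y": -0.1,"z": 0,"ax": 0,"ay": 0,"az": 0}
    - {"x": -0.06,"y": -0.1,"z": 0,"ax": 0,"ay": 0,"az": 0}
    - {"x": -0.06,"y": -0.1,"z": 0,"ax": 0,"ay": 0,"az": 0}
    - {"x": -0.06,"y": -0.1,"z": 0,"ax": 0,"ay": 0,"az": 0}
    - {"x": -0.06,"y": -0.1,"z": 0,"ax": 0,"ay": 0,"az": 0}
    - {"x": -0.06,"y": -0.1,"z": 0,"ax": 0,"ay": 0,"az": 0}
    - {"x": -0.06,"y": -0.1,"z": 0,"ax": 0,"ay": 0,"az": 0}

```text
time: 46.83
position: [0.523, -0.3775, 0.3954]
tool_rot: [-2.238, -2.204, 0.001]
wrist_force: [-0.6, -0.6, 0.2]
grip_width: 0.05
gripper_force: 0.0
```

Run:
```python
from h import *
import time
s=state();print(s["position"],s["wrist_force"],s["time"])
a,ia=snap("scene","sc10.png");b,ib=snap("side","s10.png")
for _ in range(4):b,ic=snap("side","s11.png")
print("swing px",(cv2.absdiff(ib,ic).max(2)>40).sum())
c,im=snap("wrist","w11.png");h=cv2.cvtColor(im,cv2.COLOR_BGR2HSV)
for nm,lo,hi,z in[("tab",(7,190,60),(16,255,255),.236),("red",(0,190,60),(4,255,255),.196),("grn",(55,120,80),(80,255,255),.196)]:
    k,l,st,ce=cv2.connectedComponentsWithStats(cv2.inRange(h,lo,hi))
    for i in range(1,k):
        if st[i][4]>40: print(nm,ce[i].round(1),st[i],onz(c,*ce[i],z).round(4))
# tab as seen by scene & side
for n,cc,i2 in(("scene",a,ia),("side",b,ic)):
    hh=cv2.cvtColor(i2,cv2.COLOR_BGR2HSV);k,l,st,ce=cv2.connectedComponentsWithStats(cv2.inRange(hh,(6,200,60),(14,255,255)))
    p=proj(cc,[.6235,-.318,.227]);print(n,"pred tab",p.round(1),[(ce[i].round(1),st[i]) for i in range(1,k) if st[i][4]>15 and np.hypot(*(ce[i]-p))<25])
```

```text
[ 0.52295778 -0.37752879  0.39542303] [-0.59843607 -0.61689778  0.24157054] 46.8333
swing px 20
tab [377.1 120.1] [ 359   98   38   48 1510] [ 0.6271 -0.3186  0.236 ]
tab [473.3 268.4] [ 450  191   48  161 2321] [ 0.7458 -0.4739  0.236 ]
tab [503.  213.4] [499 201   9  26 153] [ 0.7621 -0.4112  0.236 ]
tab [510.4 215. ] [509 201   3  24  48] [ 0.7698 -0.4129  0.236 ]
tab [508.4 328.7] [506 321   6  17  75] [ 0.8027 -0.5543  0.236 ]
tab [500.2 328.9] [497 323   7  13  67] [ 0.7933 -0.5545  0.236 ]
tab [491.7 330. ] [489 324   7  14  67] [ 0.784  -0.5559  0.236 ]
scene pred tab [143.5 240.5] [(array([145.3, 248.1]), array([136, 241,  18,  13,  52], dtype=int32))]
side pred tab [253.2  97.8] [(array([252.2,  96.7]), array([251,  90,   4,  13,  31], dtype=int32))]
```

```bash
python3 -c "
from workcell import *
print(sign_off(),state()['time'])"
```

```text
the job is handed in; nothing more can be done
the job is handed in; nothing more can be done
```

The job is handed in: the three round-key heads and the round sample are in the tray, two per side, and the carrier was hooked on at green, slid along the rail and left hanging at red, centred by my measurements to about 2 mm.

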